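Slide the fixture plate home in its bench channel

TASK

Feed the loose plywood plate into the open end of the lipped steel channel and push it along until it meets the rubber buffer hidden under the channel's cover. How deep the buffer is set is unknown, so feel for it: press it in by about 3 mm and stop, because it slips under firm pressure and must not be shoved more than 6 mm. Leave the plate lying in the channel and leave the other things on the worktop where they are.

Things in the scene. Friction and masses are not known exactly. Their poses are not given: they have to be found in the camera images.
- plate: Loose flat plywood plate, 130 x 60 x 14 mm, 0.1 to 0.2 kg, vertical corners rounded to 10 mm, two small screw heads on top, the same both ways round and lying flat on the worktop. Origin: centre of its underside; x along its length, y across its width, z up.
- plate_end_a (a point): Middle of the plate's end face at its +x end, 7 mm above its underside.
- plate_end_b (a point): Middle of the plate's end face at its -x end, 7 mm above its underside.
- channel: Dark steel channel fixed on the worktop, 160 x 91 x 21 mm. Origin: middle of its open mouth at worktop level; x runs into the track from mouth to closed end, y across, z up. The worktop is its floor, so the plate slides straight in. Walls 14 mm thick, 63 mm apart inside (1.5 mm clearance each side of the plate), rounded at the mouth (7 mm radius). The plate slides with about 0.5 to 2 N.
- channel_cover (a point): Middle of the front edge of the channel's cover, on top, 62 mm past the mouth and 21 mm up. From here to the closed end the top is shut; before it only lips 9 mm wide overhang from both walls (from 6 mm past the mouth). Underside of lips and cover: 16 mm above the worktop.
- channel_end (a point): Middle of the channel's closed end at worktop level, 160 mm past the mouth. The hidden buffer's face rests somewhere between 88 and 122 mm past the mouth, so when the plate meets it 8 to 42 mm of the plate still stand out of the mouth.
- buffer (a joint): Rubber-faced buffer hidden under the channel's cover, 44 mm wide: how far it has been pressed in from its set place, in m (0 untouched, at most 0.012). It tells nothing of where it is set. It gives way at about 9 N, moves along the track, has no spring and stays where it is pushed.
- sanding_block: Bystander: brown sanding block, 66 x 110 x 33 mm. Origin: centre of its underside.
- masking_tape: Bystander, fixed: roll of cream masking tape lying flat, 90 mm across, 25 mm high. Origin: centre of its underside.
- screwdriver: Bystander, fixed: screwdriver with yellow handle, 183 x 22 x 26 mm, lying along its x. Origin: centre of its underside.
- spring_clamp: Bystander, fixed: black spring clamp, 62 x 111 x 23 mm, lying flat. Origin: centre of its underside.
- marker: Bystander: black and blue marker pen, 18 x 128 x 18 mm, lying along its y. Origin: centre of its underside.

How it is judged:
On the way:
1. one end of the plate is in the channel's mouth, 30 to 70 mm deep, the plate flat on the worktop and in line with the track (x of any of plate_end_a, plate_end_b in the frame of channel above 0.03 m and not (x of any of plate_end_a, plate_end_b in the frame of channel above 0.07 m) and y of plate in the frame of channel between -0.004 and 0.004 m and angle between the x axis of plate and the x axis of channel, either way round below 0.06 rad and height (world z) of plate below 0.003 m), for 0.05 s.
At the end, for the whole second after the job is handed in: The plate lies flat and at rest in the channel, one end at least 75 mm past the mouth, within 4 mm of the track's middle line and 0.06 rad of its direction, and the buffer is pressed in by 1 to 6 mm (x of any of plate_end_a, plate_end_b in the frame of channel above 0.075 m and y of plate in the frame of channel between -0.004 and 0.004 m and angle between the x axis of plate and the x axis of channel, either way round below 0.06 rad and height (world z) of plate below 0.003 m and value of joint buffer between 0.001 and 0.006 m and linear speed of plate below 0.01 m/s); the robot touches nothing.
It fails at once if a bystander (sanding block, marker) moved more than 30 mm (distance of any of sanding_block, marker from where it was at the start of the episode above 0.03 m).
It also fails if it takes over 64 s, if anything falls off the work surface, if the arm or the gripper's body presses on something with over 40 N, if the wrist force passes 120 N, or if a joint passes its speed limit or range.

ROBOT

A 7-joint arm with a two-finger parallel gripper is mounted at the origin on a cart in front of the work surface, level with it; the furniture and walls round the work are solid. World frame = base frame: x ahead of the robot, y to its left, z up, the work surface at z = 0. Lengths are in m, angles in rad, forces in N, time in s.
With the tool pointing down it reaches from about 0.4 to 0.85 m from the base axis. Payload 4.5 kg.
Tool frame: the origin (TCP) lies on the mounting face of the last link; the fingertips stand 166 mm ahead of it and the grasp point (between the pads) lies 147 mm ahead of it; y points along the fingers, z is the direction in which the jaws open and shut, and the axes are right-handed (so a half turn about y gives the same grasp; the last joint's range is limited). The gripper opens to 88 mm and grips with 3 to 60 N. Pads are 18 mm wide; open, the fingers measure 123 mm over their backs; the gripper's body (75 mm by 187 mm) begins 45 mm behind the grasp point.
Start: joints at [-1.161, 0.689, -0.195, 1.565, 0.157, 0.902, -0.215], TCP at [0.229, 0.581, 0.405] pointing down, gripper open.
Joint ranges: [-3.01, 3.01], [-0.46, 2.08], [-1.47, 1.51], [0.13, 2.56], [-1, 4.14], [0.04, 2.09], [-2.66, 2.66]. Speed limits (rad/s): [2.57, 2.57, 3.14, 3.14, 3.14, 3.14, 3.14].

INTERFACE

Orientations are given as a unit quaternion [x, y, z, w].
In Python, from plant import r gives the robot as it stands.
- The arm moves only by the tool arm_command, never from a script. Its argument "deltas" is a list of rows, each an object of numbers: "dx", "dy", "dz": the shift along the tool's x, y, z each as a share of 1000 mm, from -1 to 1; "wx", "wy", "wz": the turn, a rotation vector about the tool's x, y, z each as a share of 45 degrees, from -1 to 1. In form: [{"dx": .., "dy": .., "dz": .., "wx": .., "wy": .., "wz": ..}, ...]. A call has exactly 5 rows; each row is the pose to reach, as a shift and turn from the pose commanded when the call began, along the tool's axes at that moment; what a row does not reach only later rows make up. A row lasts 1/10 s, in which the tool goes at most 50 mm and 8.59 degrees, less where a joint would pass 70% of its speed; a pose out of reach is approached as far as the arm can. A call with a number of a shift or a turn outside -1 to 1 is refused whole. A call with a gripper value outside its range is refused whole. "claw" is the opening, from -1 (shut) to 1 (fully open), set as the call begins (left out, the last holds). The fingers move at their own pace and stop on an object; "grip_force" is the grip in N (left out, the last holds). Time passes only in rows, so rows that repeat a pose let the fingers close, or fill a call up. It gives the time, the measured TCP pose, the force and the opening at its end, in the units of the state.
- r.get_state(): the state, without advancing time (a new reading comes with each control period).
- r.snapshot(name): name is "scene" or "top" or "wrist"; returns the picture (400x640x3 uint8, red, green, blue); there is no depth.
- r.get_calibration(name): a dict with "vertical_fov" (degrees; the focal length in pixels is half the picture's height over the tangent of half this angle, whatever the lens; pixels are square), "cx", "cy" (the principal point, pixels), "R" (3x3) and "t" (3): a world point X has camera coordinates R X + t. Camera axes: x right, y down, z forward; pixel columns grow to the right and rows downward; lengths in m; the calibration is good to about 2 mm. A picture is of the moment at which its call begins: read the wrist's pose just before it. get_calibration takes no time and is no camera call; for the wrist camera it gives the pose at the moment of the call.
- r.finish_job(): hands the job in, once; it reports no verdict.
The state is a dict: "clock": time; "q": joint angles; "qd": joint speeds; "joint_torque": joint torques, N m; "tool_pos": TCP position; "eef_rot": TCP orientation; "contact_force": force on the tool from outside, world axes, zero at the start; "moment": the same for the moment, N m; "opening": opening from 0.0 (shut) to 1.0 (fully open).
Only numpy, scipy, OpenCV 4.12 (cv2) and the standard library are available. Lean on these libraries where they do the work, as an engineer would, in place of code of your own. Each camera call takes 0.05 s, during which the arm holds its last target.

## Working session

There is one attempt and no reset: what is moved stays moved. The work goes in short steps, Python scripts to look and compute and a tool call to move; the robot and the scene stay as the last step left them, time stands still between calls to the robot, and variables do not carry over. Pictures are saved under pics/ and viewed, and the job is handed in when it is done.

Besides the shell and the picture viewer there is one more tool, called after "Emit:" by a JSON object that holds its "method" and its "body". arm_command: Moves the arm, as the interface text tells. Shift numbers are shares of 1000 mm and turn numbers shares of 45 degrees, none past 1 either way. Its arguments: {"type":"object","properties":{"deltas":{"type":"array","items":{"type":"object","properties":{"dx":{"type":"number","minimum":-1,"maximum":1},"dy":{"type":"number","minimum":-1,"maximum":1},"dz":{"type":"number","minimum":-1,"maximum":1},"wx":{"type":"number","minimum":-1,"maximum":1},"wy":{"type":"number","minimum":-1,"maximum":1},"wz":{"type":"number","minimum":-1,"maximum":1}}}},"claw":{"type":"number"},"grip_force":{"type":"number"}},"required":["deltas"]}

```bash
mkdir -p pics; ls; python3 - <<'E'
from plant import r
import cv2
s=r.get_state(); print(s)
for n in ("scene","top","wrist"):
    c=r.get_calibration(n); print(n,c)
    cv2.imwrite(f"pics/{n}0.png",r.snapshot(n)[:,:,::-1])
E
```

```text
pics
{'clock': 0.0, 'q': array([-1.1612356 ,  0.68999607, -0.19451007,  1.56639669,  0.15732844,
        0.90247421, -0.21511237]), 'qd': array([ 0.00091716, -0.00082003, -0.00133049, -0.00157412,  0.00032554,
        0.00010044, -0.00128023]), 'joint_torque': array([-3.50670507e-04, -5.27565622e+01, -1.26728989e+00, -1.53431064e+01,
       -5.26483962e-02,  6.57597586e-03,  1.78955243e-04]), 'tool_pos': array([0.22926687, 0.58106084, 0.40388807]), 'eef_rot': array([ 0.69533016, -0.13210741,  0.13197031, -0.69400824]), 'contact_force': array([-0.8591541 ,  0.81813249,  0.52490144]), 'moment': array([-0.02033072,  0.01189964,  0.01411799]), 'opening': 1.0005395093914202}
scene {'vertical_fov': 46.964693684494065, 'cx': 316.28681293118194, 'cy': 203.55167806629024, 'R': array([[-0.84784915, -0.53000299,  0.01576871],
       [-0.32224316,  0.49142159, -0.8091132 ],
       [ 0.42108333, -0.6910873 , -0.58744121]]), 't': array([0.40105813, 0.2387949 , 1.86438435])}
top {'vertical_fov': 43.52548439156898, 'cx': 316.0695222807731, 'cy': 198.4014501356962, 'R': array([[-0.02022509, -0.99975313,  0.0091994 ],
       [-0.99202206,  0.01892182, -0.12463629],
       [ 0.12443145, -0.01164679, -0.99215985]]), 't': array([-0.02492976,  0.5035835 ,  1.68932945])}
wrist {'vertical_fov': 60.14584225866943, 'cx': 321.702589509499, 'cy': 200.86250844256975, 'R': array([[ 0.36645192,  0.93043547, -0.00167967],
       [ 0.89109506, -0.35043717,  0.28834594],
       [ 0.26769867, -0.10716167, -0.95752483]]), 't': array([-0.62353396, -0.04118501,  0.38951466])}
```

View pics/top0.png

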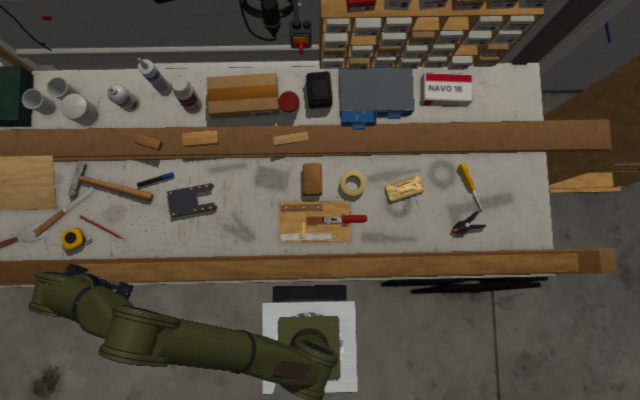

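View pics/scene0.png

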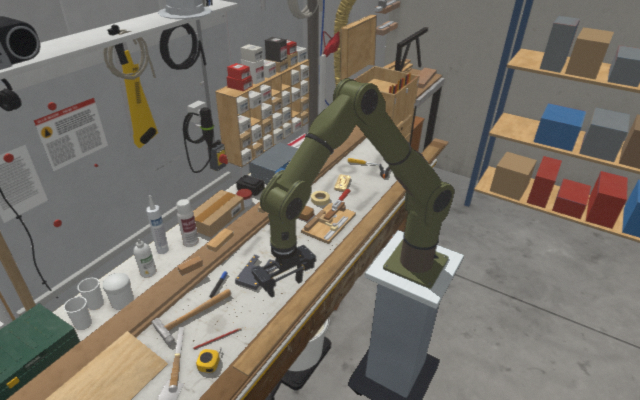

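View pics/wrist0.png

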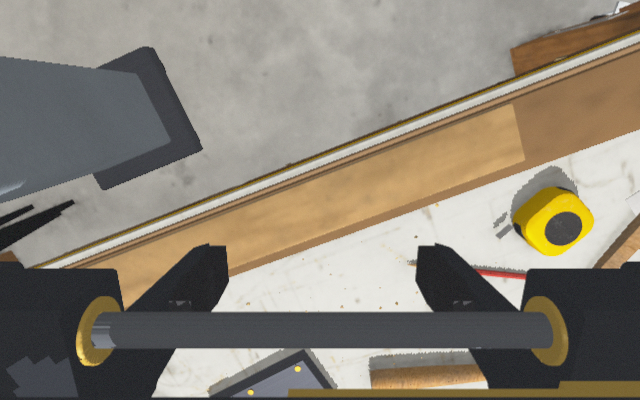

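```bash
python3 - <<'E'
import cv2
im=cv2.imread("pics/top0.png")
a=cv2.resize(im[150:250,150:260],None,fx=6,fy=6,interpolation=cv2.INTER_CUBIC)
b=cv2.resize(im[155:215,340:440],None,fx=8,fy=8,interpolation=cv2.INTER_CUBIC)
c=cv2.resize(im[140:260,270:500],None,fx=3.4,fy=3.4,interpolation=cv2.INTER_CUBIC)
for n,i in zip("abc",(a,b,c)): cv2.imwrite(f"pics/z{n}.png",i)
E
```

```text
(no output)
```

View pics/za.png

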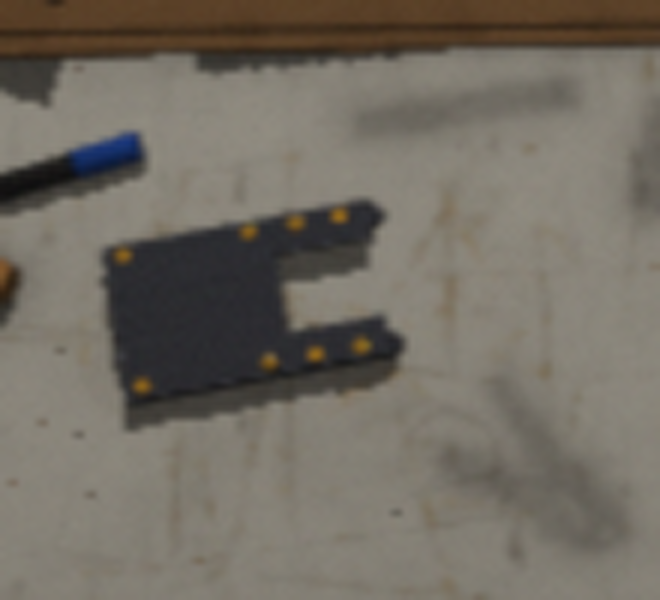

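View pics/zb.png

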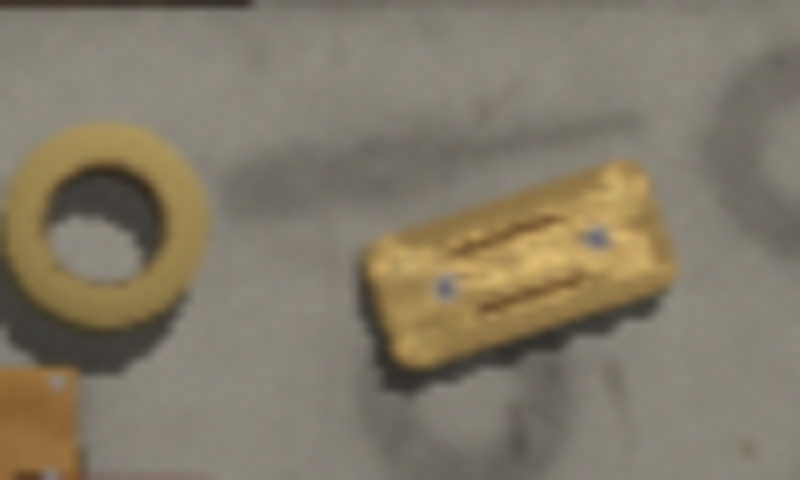

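View pics/zc.png

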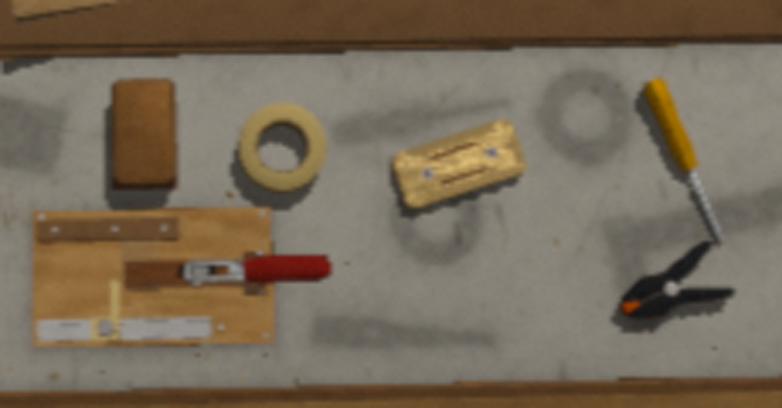

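```bash
cat > h.py <<'E'
import numpy as np, cv2
from scipy.spatial.transform import Rotation as Ro
def f(c): return 200/np.tan(np.radians(c["vertical_fov"]/2))
def back(c,uv,z):
    uv=np.atleast_2d(uv).astype(float); R=np.array(c["R"]);t=np.array(c["t"])
    d=np.c_[(uv[:,0]-c["cx"])/f(c),(uv[:,1]-c["cy"])/f(c),np.ones(len(uv))]@R
    C=-R.T@t
    return C+d*((z-C[2])/d[:,2])[:,None]
def proj(c,X):
    p=np.atleast_2d(X)@np.array(c["R"]).T+c["t"]
    return np.c_[c["cx"]+f(c)*p[:,0]/p[:,2],c["cy"]+f(c)*p[:,1]/p[:,2]]
def down(jaw):  # jaw: horizontal angle of tool z axis
    y=np.array([0,0,-1.]);z=np.array([np.cos(jaw),np.sin(jaw),0])
    return Ro.from_matrix(np.c_[np.cross(y,z),y,z])
def go(p0,q0,p1,R1):
    R0=Ro.from_quat(q0)
    d=R0.inv().apply(np.array(p1)-p0); w=(R0.inv()*R1).as_rotvec(degrees=True)/45
    return np.round(d,4),np.round(w,4)
E
python3 - <<'E'
from h import *
from plant import r
c=r.get_calibration("top")
# channel top outline (zoom 6, off 150,150)
Z=lambda pts,o,k:(np.array(pts)+.5)/k+np.array(o)-.5
ch=Z([[106,252],[125,392],[278,258],[290,330],[380,213],[402,343],[365,203],[393,353]],(150,150),6)
print(back(c,ch,.021))
pl=Z([[365,245],[405,368],[680,270],[640,160],[445,288],[597,238]],(340,155),8)
print(back(c,pl,.014))
s=r.get_state();R=Ro.from_quat(s["eef_rot"]).as_matrix();print(R)
c=r.get_calibration("wrist");Cw=-c["R"].T@c["t"];print("cam in tool",R.T@(Cw-s["tool_pos"]),R.T@c["R"].T)
E
```

```text
[[0.53785111 0.47836643 0.021     ]
 [0.45673306 0.46617646 0.021     ]
 [0.53249188 0.37958251 0.021     ]
 [0.49063688 0.37231114 0.021     ]
 [0.55759136 0.32112752 0.021     ]
 [0.48189698 0.30812279 0.021     ]
 [0.56359175 0.32979817 0.021     ]
 [0.47622572 0.31324895 0.021     ]]
[[ 0.5470351  -0.276922    0.014     ]
 [ 0.49273257 -0.29228749  0.014     ]
 [ 0.53343621 -0.41394602  0.014     ]
 [ 0.58233404 -0.39871932  0.014     ]
 [ 0.52746009 -0.31107899  0.014     ]
 [ 0.54821357 -0.37834322  0.014     ]]
[[ 9.30239430e-01 -4.19005916e-04  3.66952896e-01]
 [-3.66953123e-01 -1.31636538e-03  9.30238503e-01]
 [ 9.32686528e-05 -9.99999046e-01 -1.37829051e-03]]
cam in tool [-0.07328629  0.0201997  -0.00052787] [[-5.29102147e-04  9.57559322e-01  2.88235780e-01]
 [ 4.13494728e-05 -2.88235799e-01  9.57559461e-01]
 [ 9.99999859e-01  5.18565165e-04  1.12911607e-04]]
```

```bash
cat > st.py <<'E'
import sys
from h import *
from plant import r
s=r.get_state()
print("t",round(s["clock"],2),"pos",np.round(s["tool_pos"],4),"F",np.round(s["contact_force"],1),"M",np.round(s["moment"],2),"open",round(s["opening"],3))
R=Ro.from_quat(s["eef_rot"]).as_matrix();print("jaw deg",np.degrees(np.arctan2(R[1,2],R[0,2])).round(2),"y",R[:,1].round(4),"q",s["q"].round(2))
if len(sys.argv)>1:
    a=list(map(float,sys.argv[1:])); print(*go(s["tool_pos"],s["eef_rot"],a[:3],down(np.radians(a[3]))))
E
python3 st.py .518 .331 .30 8.8
```

```text
t 0.15 pos [0.2293 0.5811 0.4041] F [-0.4 -0.6 -0.3] M [ 0.05  0.01 -0.  ] open 1.002
jaw deg 68.47 y [-4.0e-04 -1.3e-03 -1.0e+00] q [-1.16  0.69 -0.19  1.57  0.16  0.9  -0.22]
[ 0.3603  0.1043 -0.1266] [1.500e-03 1.326e+00 1.000e-03]
```

Emit:
{"method": "arm_command", "body": {"deltas": [{"dx": 0.05, "dy": 0.015, "dz": -0.017, "wy": 0.19}, {"dx": 0.1, "dy": 0.03, "dz": -0.033, "wy": 0.38}, {"dx": 0.14, "dy": 0.045, "dz": -0.05, "wy": 0.57}, {"dx": 0.19, "dy": 0.06, "dz": -0.067, "wy": 0.76}, {"dx": 0.23, "dy": 0.07, "dz": -0.08, "wy": 0.95}]}}

```text
invalid input at $.deltas[0]: expected keys dx, dy, dz, wx, wy, wz
```

```bash
python3 st.py .518 .331 .30 8.8
```

```text
t 0.15 pos [0.2293 0.5811 0.4041] F [-0.4 -0.6 -0.3] M [ 0.05  0.01 -0.  ] open 1.002
jaw deg 68.47 y [-4.0e-04 -1.3e-03 -1.0e+00] q [-1.16  0.69 -0.19  1.57  0.16  0.9  -0.22]
[ 0.3603  0.1043 -0.1266] [1.500e-03 1.326e+00 1.000e-03]
```

Emit:
{"method": "arm_command", "body": {"deltas": [{"dx": 0.05, "dy": 0.015, "dz": -0.017, "wx": 0, "wy": 0.19, "wz": 0}, {"dx": 0.1, "dy": 0.03, "dz": -0.033, "wx": 0, "wy": 0.38, "wz": 0}, {"dx": 0.14, "dy": 0.045, "dz": -0.05, "wx": 0, "wy": 0.57, "wz": 0}, {"dx": 0.19, "dy": 0.06, "dz": -0.067, "wx": 0, "wy": 0.76, "wz": 0}, {"dx": 0.23, "dy": 0.07, "dz": -0.08, "wx": 0, "wy": 0.95, "wz": 0}]}}

```text
clock: 0.65
tool_pos: [0.4122, 0.4233, 0.3348]
eef_rot: [0.598, -0.378, 0.378, -0.597]
contact_force: [0.2, 0.2, -0.4]
opening: 1.004
```

```bash
python3 st.py .518 .331 .30 8.8
```

```text
t 0.65 pos [0.4122 0.4233 0.3348] F [ 0.2  0.2 -0.4] M [-0.    0.01 -0.05] open 1.004
jaw deg 25.4 y [-5.e-04 -5.e-04 -1.e+00] q [-0.87  0.73 -0.01  1.74  0.01  0.67 -0.44]
[0.1288 0.0348 0.056 ] [0.0009 0.3689 0.0004]
```

Emit:
{"method": "arm_command", "body": {"deltas": [{"dx": 0.04, "dy": 0.012, "dz": 0.018, "wx": 0, "wy": 0.15, "wz": 0}, {"dx": 0.08, "dy": 0.024, "dz": 0.036, "wx": 0, "wy": 0.3, "wz": 0}, {"dx": 0.12, "dy": 0.035, "dz": 0.05, "wx": 0, "wy": 0.369, "wz": 0}, {"dx": 0.129, "dy": 0.035, "dz": 0.056, "wx": 0, "wy": 0.369, "wz": 0}, {"dx": 0.129, "dy": 0.035, "dz": 0.056, "wx": 0, "wy": 0.369, "wz": 0}]}}

```text
clock: 1.15
tool_pos: [0.5194, 0.3309, 0.3001]
eef_rot: [0.537, -0.459, 0.46, -0.537]
contact_force: [0.0, 0.6, 0.1]
opening: 1.001
```

```bash
cat > pic.py <<'E'
import sys,pickle
from h import *
from plant import r
n,o=sys.argv[1:3]
c=r.get_calibration(n);im=r.snapshot(n)[:,:,::-1]
cv2.imwrite(f"pics/{o}.png",im);pickle.dump(c,open(f"pics/{o}.pkl","wb"))
E
python3 st.py; python3 pic.py wrist w1
```

```text
t 1.15 pos [0.5194 0.3309 0.3001] F [0.  0.6 0.1] M [-0.    0.04 -0.03] open 1.001
jaw deg 8.89 y [ 6.0e-04 -1.2e-03 -1.0e+00] q [-0.66  0.81  0.04  1.69 -0.05  0.64 -0.44]
```

View pics/w1.png

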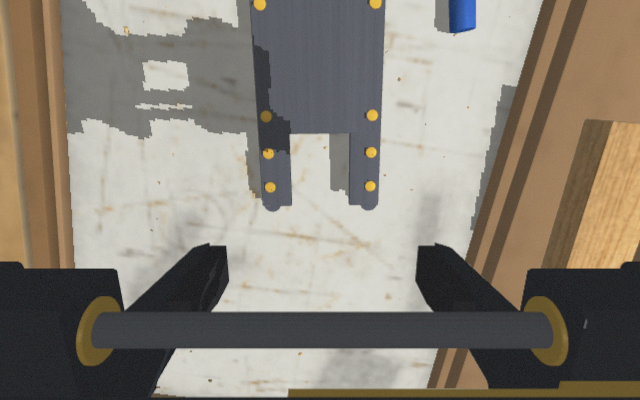

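```bash
python3 - <<'E'
from h import *
import pickle
im=cv2.imread("pics/w1.png");c=pickle.load(open("pics/w1.pkl","rb"))
hsv=cv2.cvtColor(im,cv2.COLOR_BGR2HSV)
m=((hsv[...,0]>15)&(hsv[...,0]<35)&(hsv[...,1]>150)&(hsv[...,2]>120)).astype(np.uint8)
m[215:]=0;m[:,:230]=0;m[:,400:]=0
n,l,st,ce=cv2.connectedComponentsWithStats(m)
P=[]
for k in range(1,n):
    if st[k,4]>30:
        p=back(c,ce[k],.0215)[0];print(st[k],ce[k].round(1),p.round(4));P.append(p)
g=im[:,:,2].astype(int)
for v in range(135,205,8): print(v,g[v,284:298],g[v,343:356],g[v,376:390])
for u in (262,270,274,361,368,374):print(u,g[196:218,u])
E
```

```text
[254   0  12  10 101] [259.3   4.1] [0.4586 0.4552 0.0215]
[370   0  11   9  84] [375.    3.5] [0.5348 0.4675 0.0215]
[261 111  10  10  75] [265.7 115.8] [0.4707 0.3838 0.0215]
[367 110  11  11  87] [371.7 114.6] [0.5467 0.3966 0.0215]
[366 147  10  10  81] [370.6 151.7] [0.5512 0.3699 0.0215]
[263 149  10  10  77] [267.7 153.1] [0.4752 0.357  0.0215]
[365 181  10  10  77] [369.6 185.5] [0.5555 0.3442 0.0215]
[265 182  10  10  75] [269.6 186.6] [0.4795 0.3314 0.0215]
135 [ 52  59  60  59  54 128 197 210 212 211 211 210 213 214] [118 126 123 124 123 126  86  77  94  97  96  93  96] [ 98  98  97  98 145 207 216 215 216 216 216 214 217 216]
143 [ 61  60  57  58  54  82 192 206 207 206 204 204 205 207] [128 129 129 128 124 124  83  78  93  93  95  95  92] [ 95  98 101 101 165 206 212 210 213 213 211 213 210 213]
151 [ 94  84  64  60  57  80 189 199 202 202 202 203 204 205] [126 129 127 125 128 126  75  78  90  89  90  95  93] [185 115 101  99 201 215 216 213 215 214 215 215 217 216]
159 [ 95  91  94  96  95  97 146 199 214 210 212 209 211 211] [125 125 125 123 125 124  75  82  94  93  91
[... 807 characters left out ...]
4 213 215 216 215] [215 216 217 216 214 156  87  89  92  92  94  91  95] [102 100 166 212 217 216 216 215 216 214 216 217 215 214]
262 [ 84  87  93  99 123 144 154 152 151 191 208 208 208 210 213 214 212 211
 213 214 213 213]
270 [ 92  90  93  91  93  97  94  95  96  93  94  90  94  91  95 164 206 213
 212 213 212 213]
274 [ 94  91  93  94  95  94  94  96  96  93  93  95  96  95  95 153 201 214
 214 213 213 212]
361 [101  98  96  98 100 101  96  97  96 108 127 160 203 215 215 216 214 214
 213 214 215 215]
368 [ 99  98  98 102  96  99  99 100  97  94  96  98  98 100 165 207 215 214
 214 215 214 213]
374 [100 100 101 100  97 105 103 104  97  96 100 112 185 215 216 215 215 215
 215 216 215 216]
```

```bash
python3 - <<'E'
import cv2
im=cv2.imread("pics/w1.png")
cv2.imwrite("pics/w1z.png",cv2.resize(im[100:225,235:400],None,fx=4.7,fy=4.7,interpolation=cv2.INTER_NEAREST))
E
```

```text
(no output)
```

View pics/w1z.png

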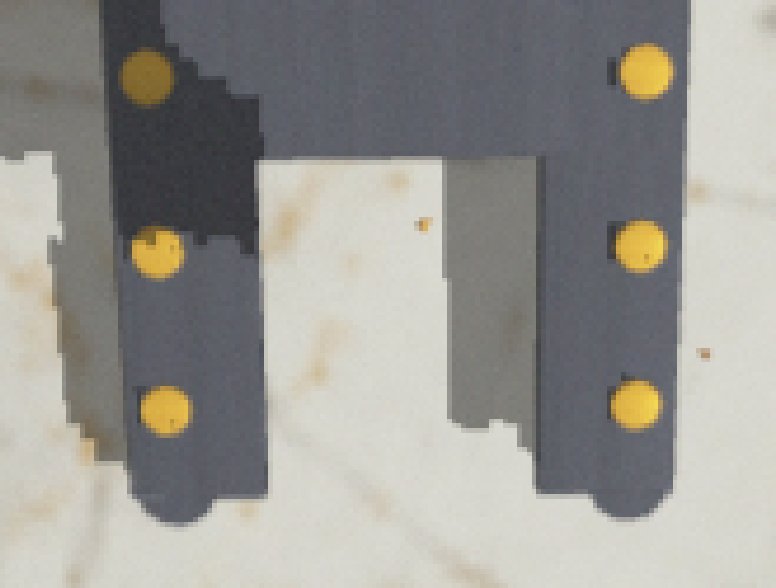

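```bash
python3 - <<'E'
from h import *
import pickle
c=pickle.load(open("pics/w1.pkl","rb"))
P=back(c,[[368,210],[271.5,211],[320.5,133]],.021);print(P)
a=np.radians(99.55);ax=np.array([np.cos(a),np.sin(a)])
S=np.array([[.4586,.4552],[.5348,.4675],[.4707,.3838],[.5467,.3966],[.5512,.3699],[.4752,.357],[.5555,.3442],[.4795,.3314]])
n=np.array([-ax[1],ax[0]])
m=S.mean(0);print(m,(S-m)@n,(S-m)@ax,(P[:,:2]-m)@ax,(P[:,:2]-m)@n)
o=m+ax*((P[:2,:2]-m)@ax).mean();print("mouth",o)
# from cover edge
print(m+ax*((P[2,:2]-m)@ax-.062))
E
```

```text
[[0.55826702 0.32433788 0.021     ]
 [0.4831254  0.31172243 0.021     ]
 [0.51199201 0.37773951 0.021     ]]
[0.509025 0.3882  ] [ 0.03861032 -0.03857431  0.03852386 -0.0385465  -0.03855438  0.03853256
 -0.03853095  0.03853941] [ 0.07443738  0.07392471  0.00201941  0.00203299 -0.02504356 -0.02515576
 -0.0511008  -0.05111438] [-0.07114673 -0.07112073 -0.01080777] [-0.03796434  0.03822892 -0.00119041]
mouth [0.52082667 0.3180521 ]
[0.52110441 0.31640126]
```

```bash
python3 st.py .551 -.386 .30 17.2
```

```text
t 1.2 pos [0.5177 0.3331 0.3004] F [0.  1.1 0.9] M [-0.02  0.08 -0.03] open 1.0
jaw deg 9.1 y [-6.e-04  7.e-04 -1.e+00] q [-0.67  0.81  0.04  1.69 -0.05  0.64 -0.44]
[ 7.153e-01 -1.000e-04 -8.080e-02] [ 0.0005 -0.1801 -0.0011]
```

Emit:
{"method": "arm_command", "body": {"deltas": [{"dx": 0.045, "dy": -0.02, "dz": -0.005, "wx": 0, "wy": 0, "wz": 0}, {"dx": 0.09, "dy": -0.04, "dz": -0.01, "wx": 0, "wy": 0, "wz": 0}, {"dx": 0.14, "dy": -0.04, "dz": -0.016, "wx": 0, "wy": 0, "wz": 0}, {"dx": 0.188, "dy": -0.04, "dz": -0.021, "wx": 0, "wy": 0, "wz": 0}, {"dx": 0.236, "dy": -0.04, "dz": -0.027, "wx": 0, "wy": 0, "wz": 0}]}}

```text
clock: 1.7
tool_pos: [0.5276, 0.0967, 0.3414]
eef_rot: [-0.539, 0.457, -0.457, 0.54]
contact_force: [0.9, 0.0, 0.1]
opening: 0.999
```

Emit:
{"method": "arm_command", "body": {"deltas": [{"dx": 0.048, "dy": 0, "dz": -0.005, "wx": 0, "wy": 0, "wz": 0}, {"dx": 0.096, "dy": 0, "dz": -0.01, "wx": 0, "wy": 0, "wz": 0}, {"dx": 0.144, "dy": 0, "dz": -0.016, "wx": 0, "wy": 0, "wz": 0}, {"dx": 0.192, "dy": 0, "dz": -0.021, "wx": 0, "wy": 0, "wz": 0}, {"dx": 0.24, "dy": 0, "dz": -0.027, "wx": 0, "wy": 0, "wz": 0}]}}

```text
clock: 2.2
tool_pos: [0.5403, -0.1445, 0.3412]
eef_rot: [-0.538, 0.457, -0.457, 0.54]
contact_force: [0.6, -1.0, 0.9]
opening: 1.001
```

```bash
python3 st.py .551 -.386 .30 17.2
```

```text
t 2.2 pos [ 0.5403 -0.1445  0.3412] F [ 0.6 -1.   0.9] M [-0.06  0.    0.  ] open 1.001
jaw deg 9.41 y [ 0.0014  0.002  -1.    ] q [ 0.22  0.69 -0.07  1.83  0.08  0.62  0.27]
[ 0.2401  0.0407 -0.029 ] [-0.0024 -0.1731 -0.0021]
```

Emit:
{"method": "arm_command", "body": {"deltas": [{"dx": 0.049, "dy": 0, "dz": -0.006, "wx": 0, "wy": -0.05, "wz": 0}, {"dx": 0.098, "dy": 0, "dz": -0.012, "wx": 0, "wy": -0.1, "wz": 0}, {"dx": 0.147, "dy": 0.015, "dz": -0.018, "wx": 0, "wy": -0.173, "wz": 0}, {"dx": 0.195, "dy": 0.025, "dz": -0.024, "wx": 0, "wy": -0.173, "wz": 0}, {"dx": 0.24, "dy": 0.04, "dz": -0.029, "wx": 0, "wy": -0.173, "wz": 0}]}}

```text
clock: 2.7
tool_pos: [0.5508, -0.3868, 0.3013]
eef_rot: [-0.568, 0.419, -0.421, 0.57]
contact_force: [0.7, -0.2, 1.4]
opening: 1.001
```

Emit:
{"method": "arm_command", "body": {"deltas": [{"dx": 0, "dy": 0, "dz": 0, "wx": 0, "wy": 0, "wz": 0}, {"dx": 0, "dy": 0, "dz": 0, "wx": 0, "wy": 0, "wz": 0}, {"dx": 0, "dy": 0, "dz": 0, "wx": 0, "wy": 0, "wz": 0}, {"dx": 0, "dy": 0, "dz": 0, "wx": 0, "wy": 0, "wz": 0}, {"dx": 0, "dy": 0, "dz": 0, "wx": 0, "wy": 0, "wz": 0}]}}

```text
clock: 3.2
tool_pos: [0.5501, -0.3854, 0.3012]
eef_rot: [-0.568, 0.42, -0.42, 0.569]
contact_force: [0.8, 0.9, 0.1]
opening: 0.999
```

```bash
python3 st.py; python3 pic.py wrist w2; python3 st.py
```

```text
t 3.2 pos [ 0.5501 -0.3854  0.3012] F [0.8 0.9 0.1] M [-0.08  0.03 -0.02] open 0.999
jaw deg 17.07 y [ 9.e-04  6.e-04 -1.e+00] q [ 0.62  0.87 -0.15  1.5   0.16  0.78  0.71]
t 3.25 pos [ 0.5499 -0.3859  0.3011] F [-0.6 -0.  -0.1] M [-0.03  0.05 -0.  ] open 0.998
jaw deg 17.02 y [ 7.e-04  2.e-04 -1.e+00] q [ 0.62  0.87 -0.15  1.5   0.16  0.78  0.71]
```

View pics/w2.png

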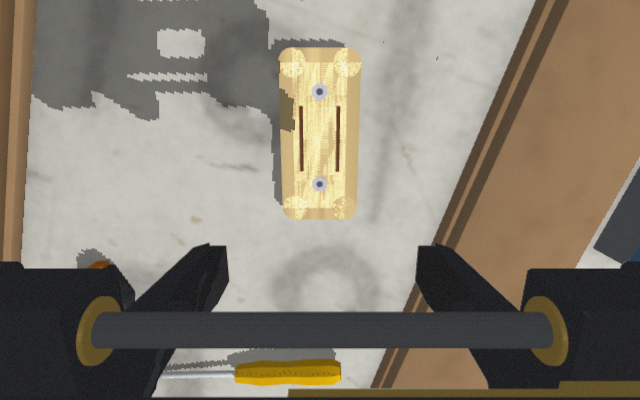

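```bash
python3 - <<'E'
from h import *
import pickle
c=pickle.load(open("pics/w2.pkl","rb"))
im=cv2.imread("pics/w2.png");g=im[:,:,0].astype(int)
P=back(c,[[319.5,91.5],[319.5,184]],.0145);print(P, np.linalg.norm(P[1]-P[0]))
E4=back(c,[[320,47],[320,219],[279,150],[361,150],[282,190],[359,190]],.014);print(E4)
ax=(P[0]-P[1])[:2];print(np.degrees(np.arctan2(ax[1],ax[0])));ax/=np.linalg.norm(ax)
m=P.mean(0)[:2];n=np.array([ax[1],-ax[0]]);print(m,(E4[:,:2]-m)@ax,(E4[:,:2]-m)@n)
Q=np.array([[.55,-.3856]]);print("tcp rel",(Q-m)@ax,(Q-m)@n)
K=back(c,[[95,262],[110,275],[230,375]],.02)[:,:2];print("clamp/driver",K,(K-m)@ax,(K-m)@n)
E
```

```text
[[ 0.52674967 -0.3118316   0.0145    ]
 [ 0.54721825 -0.37881789  0.0145    ]] 0.07004374231193035
[[ 0.51825703 -0.28282762  0.014     ]
 [ 0.55627821 -0.40707201  0.014     ]
 [ 0.50942229 -0.36226311  0.014     ]
 [ 0.57002309 -0.34363988  0.014     ]
 [ 0.52003005 -0.39246288  0.014     ]
 [ 0.57890096 -0.37438382  0.014     ]]
106.99125451244761
[ 0.53698396 -0.34532474] [ 0.06524158 -0.06469023 -0.00814476 -0.00804357 -0.04012616 -0.04003986] [ 0.00035378  0.0004079  -0.03130841  0.03208931 -0.02998883  0.03159549]
tcp rel [-0.04232084] [0.00067842]
clamp/driver [[ 0.38769823 -0.49629357]
 [ 0.40114169 -0.50480745]
 [ 0.52070458 -0.57667657]] [-0.10075381 -0.11282458 -0.21649592] [-0.18688629 -0.17651762 -0.08317573]
```

Emit:
{"method": "arm_command", "body": {"deltas": [{"dx": 0, "dy": 0.045, "dz": 0, "wx": 0, "wy": 0, "wz": 0}, {"dx": 0, "dy": 0.085, "dz": 0, "wx": 0, "wy": 0, "wz": 0}, {"dx": 0, "dy": 0.115, "dz": 0, "wx": 0, "wy": 0, "wz": 0}, {"dx": 0, "dy": 0.13, "dz": 0, "wx": 0, "wy": 0, "wz": 0}, {"dx": 0, "dy": 0.13, "dz": 0, "wx": 0, "wy": 0, "wz": 0}]}}

```text
clock: 3.75
tool_pos: [0.5492, -0.3868, 0.1693]
eef_rot: [0.568, -0.422, 0.42, -0.568]
contact_force: [-0.3, 0.6, 0.0]
opening: 1.004
```

```bash
python3 st.py; python3 pic.py wrist w3; python3 st.py
```

```text
t 3.75 pos [ 0.5492 -0.3868  0.1693] F [-0.3  0.6  0. ] M [-0.11 -0.    0.01] open 1.004
jaw deg 16.93 y [-0.0015  0.0011 -1.    ] q [ 0.61  1.06 -0.12  1.53  0.19  0.57  0.68]
t 3.8 pos [ 0.5495 -0.3871  0.1707] F [-0.2  0.6  0.3] M [-0.08  0.   -0.01] open 1.002
jaw deg 16.92 y [ 1.e-04  1.e-04 -1.e+00] q [ 0.61  1.06 -0.12  1.53  0.19  0.57  0.68]
```

View pics/w3.png

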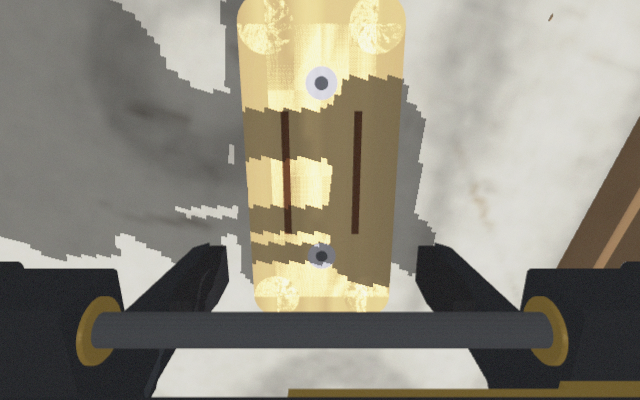

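Emit:
{"method": "arm_command", "body": {"deltas": [{"dx": 0, "dy": 0, "dz": 0, "wx": 0, "wy": 0, "wz": 0}, {"dx": 0, "dy": 0, "dz": 0, "wx": 0, "wy": 0, "wz": 0}, {"dx": 0, "dy": 0, "dz": 0, "wx": 0, "wy": 0, "wz": 0}, {"dx": 0, "dy": 0, "dz": 0, "wx": 0, "wy": 0, "wz": 0}, {"dx": 0, "dy": 0, "dz": 0, "wx": 0, "wy": 0, "wz": 0}], "claw": -1, "grip_force": 45}}

```text
clock: 4.3
tool_pos: [0.5494, -0.3874, 0.1714]
eef_rot: [-0.568, 0.421, -0.421, 0.568]
contact_force: [-0.2, 1.2, 4.5]
opening: 0.671
```

```bash
python3 st.py
```

```text
t 4.3 pos [ 0.5494 -0.3874  0.1714] F [-0.2  1.2  4.5] M [0.04 0.22 0.05] open 0.671
jaw deg 16.9 y [ 8.e-04 -5.e-04 -1.e+00] q [ 0.61  1.05 -0.12  1.53  0.19  0.57  0.68]
```

Emit:
{"method": "arm_command", "body": {"deltas": [{"dx": 0, "dy": -0.015, "dz": 0, "wx": 0, "wy": 0, "wz": 0}, {"dx": 0, "dy": -0.045, "dz": 0, "wx": 0, "wy": 0, "wz": 0}, {"dx": 0, "dy": -0.085, "dz": 0, "wx": 0, "wy": 0, "wz": 0}, {"dx": 0, "dy": -0.12, "dz": 0, "wx": 0, "wy": 0, "wz": 0}, {"dx": 0, "dy": -0.13, "dz": 0, "wx": 0, "wy": 0, "wz": 0}]}}

```text
clock: 4.8
tool_pos: [0.5503, -0.388, 0.3055]
eef_rot: [-0.568, 0.419, -0.424, 0.568]
contact_force: [0.2, -0.1, -1.9]
opening: 0.673
```

```bash
python3 st.py; python3 pic.py wrist w4; python3 st.py  .521 .17 .30 9.55
```

```text
t 4.8 pos [ 0.5503 -0.388   0.3055] F [ 0.2 -0.1 -1.9] M [-0.11 -0.01  0.04] open 0.673
jaw deg 16.88 y [ 0.0066 -0.0039 -1.    ] q [ 0.62  0.87 -0.15  1.5   0.16  0.78  0.71]
t 4.85 pos [ 0.5501 -0.3879  0.3051] F [ 0.6 -0.6 -1. ] M [-0.08  0.03 -0.04] open 0.674
jaw deg 16.88 y [ 0.0059 -0.0036 -1.    ] q [ 0.62  0.87 -0.15  1.5   0.16  0.78  0.71]
[-0.5423  0.0029  0.1341] [-0.0063  0.1629  0.0062]
```

View pics/w4.png

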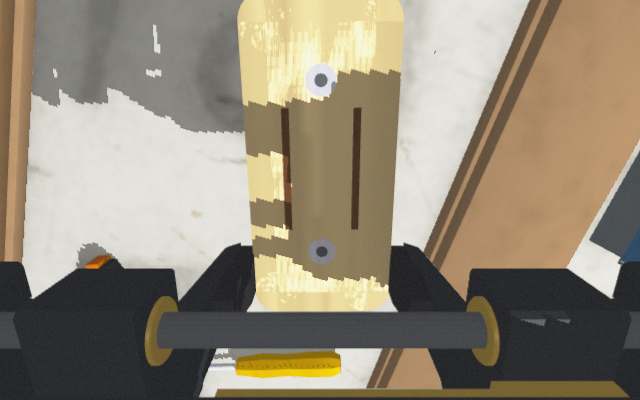

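```bash
cat > rel.py <<'E'
# tool-frame coordinates of pixel points on plane tool-y = h
from h import *
Rtc=np.array([[0,.95756,.28824],[0,-.28824,.95756],[1,0,0]]) # cam->tool
Ct=np.array([-.0733,.0202,-.0005])
C0=dict(fov=60.14584225866943,cx=321.7026,cy=200.8625)
def tp(uv,h):
    uv=np.atleast_2d(uv).astype(float);F=200/np.tan(np.radians(C0["fov"]/2))
    d=np.c_[(uv[:,0]-C0["cx"])/F,(uv[:,1]-C0["cy"])/F,np.ones(len(uv))]@Rtc.T
    return Ct+d*((h-Ct[1])/d[:,1])[:,None]
E
python3 - <<'E'
from rel import *
im=cv2.imread("pics/w4.png")
for k in range(2):
    u,v=[(320,79.5),(321.5,251)][k]
    w=im[int(v)-22:int(v)+23,int(u)-22:int(u)+23]
    m=(w[...,0].astype(int)>w[...,2].astype(int)+3).astype(np.uint8)
    n,l,st,ce=cv2.connectedComponentsWithStats(m);j=1+np.argmax(st[1:,4])
    x,y,ww,hh=st[j,:4]
    p=[int(u)-22+x+(ww-1)/2,int(v)-22+y+(hh-1)/2];print(p,st[j],tp(p,.1555))
print(tp([[237,30],[405,30],[250,150],[395,150]],.1555))
E
```

```text
[np.float64(320.5), np.float64(79.5)] [  8   7  30  32 754] [[-0.07946181  0.1555     -0.00094491]]
[np.float64(321.5), np.float64(250.5)] [ 10  10  26  24 480] [[-0.01040764  0.1555     -0.00058663]]
[[-0.09610773  0.1555     -0.03065977]
 [-0.09610773  0.1555      0.02915942]
 [-0.05337984  0.1555     -0.02858762]
 [-0.05337984  0.1555      0.02821235]]
```

```bash
python3 st.py  .5326 .2485 .30 9.55
```

```text
t 4.85 pos [ 0.5501 -0.3879  0.3051] F [ 0.6 -0.6 -1. ] M [-0.08  0.03 -0.04] open 0.674
jaw deg 16.88 y [ 0.0059 -0.0036 -1.    ] q [ 0.62  0.87 -0.15  1.5   0.16  0.78  0.71]
[-0.6141  0.0027  0.168 ] [-0.0063  0.1629  0.0062]
```

Emit:
{"method": "arm_command", "body": {"deltas": [{"dx": -0.03, "dy": 0, "dz": 0.008, "wx": 0, "wy": 0, "wz": 0}, {"dx": -0.07, "dy": 0, "dz": 0.019, "wx": 0, "wy": 0, "wz": 0}, {"dx": -0.112, "dy": 0, "dz": 0.03, "wx": 0, "wy": 0, "wz": 0}, {"dx": -0.155, "dy": 0, "dz": 0.042, "wx": 0, "wy": 0, "wz": 0}, {"dx": -0.198, "dy": 0, "dz": 0.054, "wx": 0, "wy": 0, "wz": 0}]}}

```text
clock: 5.35
tool_pos: [0.5423, -0.1804, 0.2992]
eef_rot: [0.568, -0.422, 0.42, -0.568]
contact_force: [0.3, -0.3, -0.8]
opening: 0.676
```

Emit:
{"method": "arm_command", "body": {"deltas": [{"dx": -0.043, "dy": 0, "dz": 0.012, "wx": 0, "wy": 0.03, "wz": 0}, {"dx": -0.086, "dy": 0, "dz": 0.024, "wx": 0, "wy": 0.06, "wz": 0}, {"dx": -0.13, "dy": 0, "dz": 0.036, "wx": 0, "wy": 0.09, "wz": 0}, {"dx": -0.173, "dy": 0, "dz": 0.047, "wx": 0, "wy": 0.12, "wz": 0}, {"dx": -0.216, "dy": 0, "dz": 0.059, "wx": 0, "wy": 0.16, "wz": 0}]}}

```text
clock: 5.85
tool_pos: [0.536, 0.0433, 0.2993]
eef_rot: [0.541, -0.457, 0.456, -0.539]
contact_force: [0.1, 0.2, -0.4]
opening: 0.677
```

```bash
python3 st.py  .5326 .2485 .30 9.55
```

```text
t 5.85 pos [0.536  0.0433 0.2993] F [ 0.1  0.2 -0.4] M [-0.08 -0.06 -0.03] open 0.677
jaw deg 9.63 y [-2.9e-03 -5.0e-04 -1.0e+00] q [-0.16  0.73 -0.01  1.93  0.01  0.48 -0.01]
[-0.2028 -0.0008  0.031 ] [0.0037 0.0018 0.0001]
```

Emit:
{"method": "arm_command", "body": {"deltas": [{"dx": -0.045, "dy": 0, "dz": 0.007, "wx": 0, "wy": 0, "wz": 0}, {"dx": -0.09, "dy": 0, "dz": 0.014, "wx": 0, "wy": 0, "wz": 0}, {"dx": -0.135, "dy": 0, "dz": 0.021, "wx": 0, "wy": 0, "wz": 0}, {"dx": -0.18, "dy": 0, "dz": 0.028, "wx": 0, "wy": 0, "wz": 0}, {"dx": -0.203, "dy": 0, "dz": 0.031, "wx": 0, "wy": 0, "wz": 0}]}}

```text
clock: 6.35
tool_pos: [0.5317, 0.2522, 0.2991]
eef_rot: [-0.542, 0.455, -0.453, 0.542]
contact_force: [-0.9, 0.5, -1.6]
opening: 0.675
```

Emit:
{"method": "arm_command", "body": {"deltas": [{"dx": 0, "dy": 0.03, "dz": 0, "wx": 0, "wy": 0, "wz": 0}, {"dx": 0, "dy": 0.065, "dz": 0, "wx": 0, "wy": 0, "wz": 0}, {"dx": 0, "dy": 0.08, "dz": 0, "wx": 0, "wy": 0, "wz": 0}, {"dx": 0, "dy": 0.08, "dz": 0, "wx": 0, "wy": 0, "wz": 0}, {"dx": 0, "dy": 0.08, "dz": 0, "wx": 0, "wy": 0, "wz": 0}]}}

```text
clock: 6.85
tool_pos: [0.5335, 0.2468, 0.2207]
eef_rot: [0.54, -0.456, 0.456, -0.54]
contact_force: [-0.5, -0.8, -1.8]
opening: 0.677
```

```bash
python3 st.py; python3 pic.py wrist w5; python3 st.py
```

```text
t 6.85 pos [0.5335 0.2468 0.2207] F [-0.5 -0.8 -1.8] M [-0.09  0.02 -0.  ] open 0.677
jaw deg 9.67 y [-2.e-04 -3.e-04 -1.e+00] q [-0.53  0.91  0.03  1.81 -0.06  0.43 -0.28]
t 6.9 pos [0.5339 0.2469 0.2214] F [ 0.8 -0.2 -0.6] M [-0.09  0.01 -0.02] open 0.675
jaw deg 9.66 y [ 1.4e-03  5.0e-04 -1.0e+00] q [-0.53  0.91  0.03  1.81 -0.06  0.43 -0.28]
```

View pics/w5.png

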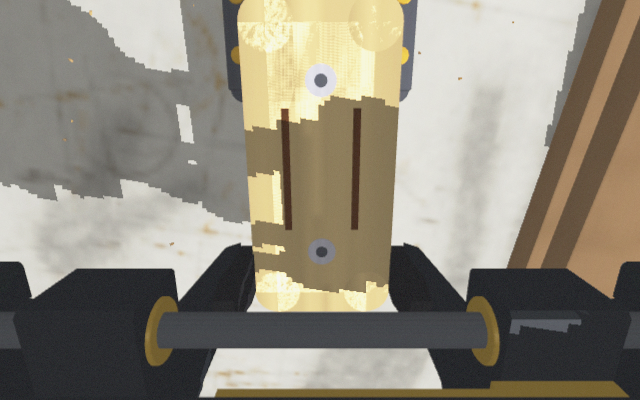

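```bash
python3 - <<'E'
import cv2
im=cv2.imread("pics/w5.png")
a=cv2.resize(im[0:125,205:265],None,fx=6,fy=4.7,interpolation=cv2.INTER_NEAREST)
b=cv2.resize(im[0:125,375:435],None,fx=6,fy=4.7,interpolation=cv2.INTER_NEAREST)
import numpy as np
cv2.imwrite("pics/w5z.png",np.hstack([a,b]))
g=im[:,:,2].astype(int)
for v in range(25,100,10): print(v,g[v,218:236],g[v,402:420])
E
```

```text
25 [133 133 130 131 131 113  74  62  62  63  62  61  63  69  60  66  65  66] [235 193 125 106 109 107 108 104 108 108 111 108 104 130 219 227 225 226]
35 [136 131 130 133 133 135 106  70  63  62  63  61  66  62  61  65  65  66] [213 136 105 107 104 108 105 107 107 109 109 105 113 205 225 227 228 226]
45 [132 133 132 133 134 134 136  92  64  64  66  65  62  62  64  63  64  66] [161 116 107 105 110 106 106 107 109 108 110 109 171 221 227 225 225 225]
55 [133 131 131 134 134 134 137 127  79  63  61  63  81 133 144 147 144 143] [238 240 240 240 240 240 225 145 110 105 107 127 217 227 226 225 226 226]
65 [133 131 134 132 134 136 134 132 103  67  64  64  61  63  64  62  64  66] [115 107 106 108 105 107 109 109 109 109 109 214 225 224 226 226 228 229]
75 [129 132 131 131 130 135 132 133 134  99  62  67  64  61  60  58  60  65] [107 109 106 106 107 107 112 108 111 109 179 224 228 227 227 228 228 228]
85 [126 127 126 126 127 127 126 126 127 129  83  63  61  64  64  62  63  65] [109 107 109 107 112 110 111 111 107 156 222 227 228 228 228 229 228 227]
95 [130 128 128 127 125 127 125 129 134 131 132 136 135 135 107  71  64  63] [110 108 110 108 107 202 226 229 227 228 226 228 228 228 227 228 227 228]
```

View pics/w5z.png

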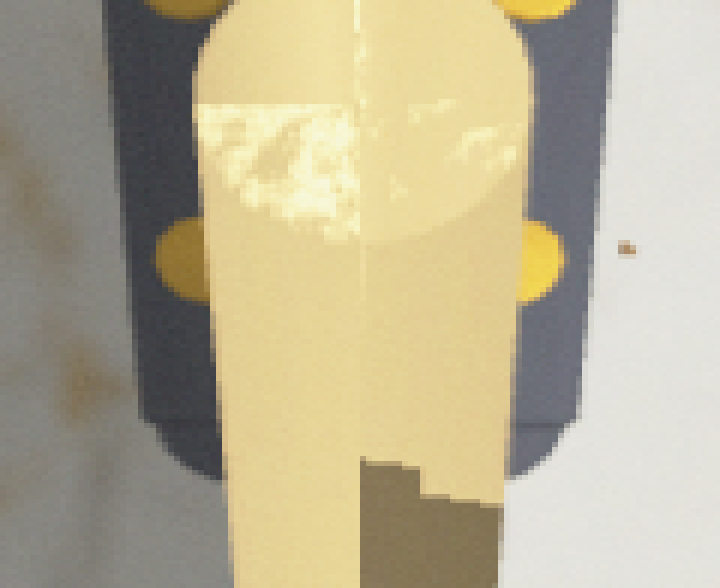

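```bash
python3 - <<'E'
from rel import *
for h in (.1997,):
    a=tp([[223.5,25],[415.3,25],[227.8,85],[411.3,85]],h);print(a)
    c1=(a[0]+a[1])/2;c2=(a[2]+a[3])/2;print(c1,c2,"ang deg",np.degrees(np.arctan2(c1[2]-c2[2],-(c1[0]-c2[0]))),a[1,2]-a[0,2])
im=cv2.imread("pics/w5.png");g=im[:,:,0].astype(int)
for v in (30,90,140):print(v,g[v,232:254],g[v,388:410])
print("mouth x",tp([[320,102]],.1997))
E
```

```text
[[-0.1056974   0.1997     -0.04671434]
 [-0.1056974   0.1997      0.04354713]
 [-0.07891418  0.1997     -0.04678959]
 [-0.07891418  0.1997      0.04366733]]
[-0.1056974   0.1997     -0.00158361] [-0.07891418  0.1997     -0.00156113] ang deg -0.04808401717645364 0.09026147257519493
30 [ 71  71  71  72  73  86 143 176 184 173 155 152 152 163 176 188 174 165
 158 150 158 163] [158 157 161 165 180 175 163 172 163 157 156 161 156 157 144 130 119 119
 118 115 116 116]
90 [ 66  65  60  67  67  68  64  68  65  85 138 147 148 148 149 148 148 148
 151 152 151 151] [151 147 149 145 149 146 148 146 145 145 146 138 110 103 101 101 103 102
  99 106 104 153]
140 [126 127 128 131 129 130 126 131 131 128 128 130 128  98  87  87  87  90
  88  91  85  85] [ 86  88  86  87  85  85  86  83  83 210 222 221 221 222 221 221 222 222
 222 221 222 222]
mouth x [[-0.07085675  0.1997     -0.00135075]]
```

Emit:
{"method": "arm_command", "body": {"deltas": [{"dx": 0.03, "dy": 0, "dz": -0.001, "wx": 0, "wy": 0, "wz": 0}, {"dx": 0.06, "dy": 0, "dz": -0.001, "wx": 0, "wy": 0, "wz": 0}, {"dx": 0.06, "dy": 0.02, "dz": -0.001, "wx": 0, "wy": 0, "wz": 0}, {"dx": 0.06, "dy": 0.04, "dz": -0.001, "wx": 0, "wy": 0, "wz": 0}, {"dx": 0.06, "dy": 0.048, "dz": -0.001, "wx": 0, "wy": 0, "wz": 0}]}}

```text
clock: 7.4
tool_pos: [0.5428, 0.1874, 0.1727]
eef_rot: [-0.54, 0.456, -0.456, 0.541]
contact_force: [-0.8, 0.4, -1.0]
opening: 0.677
```

Emit:
{"method": "arm_command", "body": {"deltas": [{"dx": 0, "dy": 0.001, "dz": 0, "wx": 0, "wy": 0, "wz": 0}, {"dx": 0, "dy": 0.001, "dz": 0, "wx": 0, "wy": 0, "wz": 0}, {"dx": 0, "dy": 0.0015, "dz": 0, "wx": 0, "wy": 0, "wz": 0}, {"dx": 0, "dy": 0.0015, "dz": 0, "wx": 0, "wy": 0, "wz": 0}, {"dx": 0, "dy": 0.0015, "dz": 0, "wx": 0, "wy": 0, "wz": 0}]}}

```text
clock: 7.9
tool_pos: [0.5427, 0.1879, 0.1716]
eef_rot: [-0.54, 0.456, -0.456, 0.541]
contact_force: [-0.5, 0.1, -1.1]
opening: 0.673
```

```bash
python3 st.py
```

```text
t 7.9 pos [0.5427 0.1879 0.1716] F [-0.5  0.1 -1.1] M [-0.05  0.   -0.07] open 0.673
jaw deg 9.71 y [ 9.e-04  4.e-04 -1.e+00] q [-0.42  0.98  0.01  1.85 -0.04  0.31 -0.21]
```

Emit:
{"method": "arm_command", "body": {"deltas": [{"dx": -0.005, "dy": 0.0007, "dz": 0, "wx": 0, "wy": 0, "wz": 0}, {"dx": -0.012, "dy": 0.0007, "dz": 0, "wx": 0, "wy": 0, "wz": 0}, {"dx": -0.02, "dy": 0.0007, "dz": 0, "wx": 0, "wy": 0, "wz": 0}, {"dx": -0.026, "dy": 0.0007, "dz": 0, "wx": 0, "wy": 0, "wz": 0}, {"dx": -0.03, "dy": 0.0007, "dz": 0, "wx": 0, "wy": 0, "wz": 0}]}}

```text
clock: 8.4
tool_pos: [0.538, 0.2161, 0.1713]
eef_rot: [0.541, -0.455, 0.457, -0.54]
contact_force: [-0.1, -4.9, 5.1]
opening: 0.672
```

```bash
python3 st.py; python3 pic.py wrist w6
```

```text
t 8.4 pos [0.538  0.2161 0.1713] F [-0.1 -4.9  5.1] M [-1.09  0.05 -0.01] open 0.672
jaw deg 9.63 y [ 0.0014 -0.0024 -1.    ] q [-0.48  0.99  0.02  1.84 -0.05  0.32 -0.24]
```

View pics/w6.png

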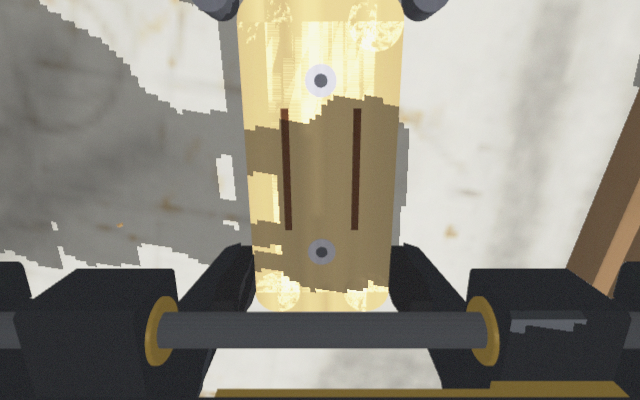

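Emit:
{"method": "arm_command", "body": {"deltas": [{"dx": -0.005, "dy": -0.0004, "dz": 0, "wx": 0, "wy": 0, "wz": 0}, {"dx": -0.012, "dy": -0.0004, "dz": 0, "wx": 0, "wy": 0, "wz": 0}, {"dx": -0.02, "dy": -0.0004, "dz": 0, "wx": 0, "wy": 0, "wz": 0}, {"dx": -0.027, "dy": -0.0004, "dz": 0, "wx": 0, "wy": 0, "wz": 0}, {"dx": -0.032, "dy": -0.0004, "dz": 0, "wx": 0, "wy": 0, "wz": 0}]}}

```text
clock: 8.95
tool_pos: [0.5323, 0.2488, 0.1713]
eef_rot: [0.541, -0.456, 0.457, -0.54]
contact_force: [0.5, -4.9, 6.7]
opening: 0.674
```

```bash
python3 st.py; python3 pic.py wrist w7
```

```text
t 8.95 pos [0.5323 0.2488 0.1713] F [ 0.5 -4.9  6.7] M [-1.21 -0.06  0.03] open 0.674
jaw deg 9.68 y [ 9.0e-04 -1.1e-03 -1.0e+00] q [-0.53  0.99  0.03  1.81 -0.07  0.34 -0.28]
```

View pics/w7.png

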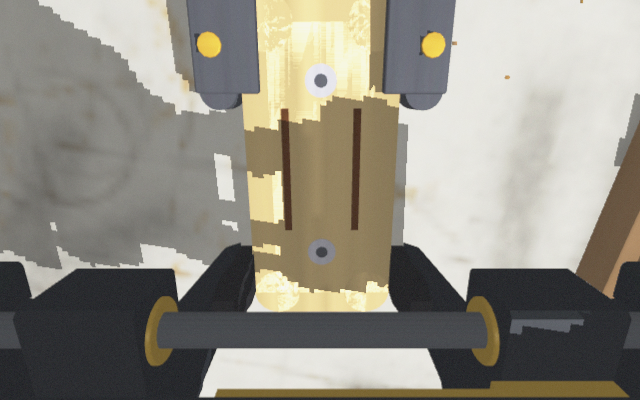

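Emit:
{"method": "arm_command", "body": {"deltas": [{"dx": -0.004, "dy": -0.0005, "dz": 0, "wx": 0, "wy": 0, "wz": 0}, {"dx": -0.01, "dy": -0.0005, "dz": 0, "wx": 0, "wy": 0, "wz": 0}, {"dx": -0.016, "dy": -0.0005, "dz": 0, "wx": 0, "wy": 0, "wz": 0}, {"dx": -0.022, "dy": -0.0005, "dz": 0, "wx": 0, "wy": 0, "wz": 0}, {"dx": -0.026, "dy": -0.0005, "dz": 0, "wx": 0, "wy": 0, "wz": 0}]}}

```text
clock: 9.5
tool_pos: [0.5275, 0.2753, 0.1713]
eef_rot: [-0.541, 0.456, -0.456, 0.541]
contact_force: [0.0, -3.0, 3.6]
opening: 0.671
```

Emit:
{"method": "arm_command", "body": {"deltas": [{"dx": 0, "dy": 0, "dz": 0, "wx": 0, "wy": 0, "wz": 0}, {"dx": 0, "dy": 0, "dz": 0, "wx": 0, "wy": 0, "wz": 0}, {"dx": 0, "dy": 0, "dz": 0, "wx": 0, "wy": 0, "wz": 0}, {"dx": 0, "dy": 0, "dz": 0, "wx": 0, "wy": 0, "wz": 0}, {"dx": 0, "dy": 0, "dz": 0, "wx": 0, "wy": 0, "wz": 0}], "claw": 1}}

```text
clock: 10.0
tool_pos: [0.5276, 0.2744, 0.1712]
eef_rot: [0.54, -0.456, 0.456, -0.54]
contact_force: [0.1, -0.3, 0.0]
opening: 1.0
```

```bash
python3 st.py; python3 pic.py wrist w8
```

```text
t 10.0 pos [0.5276 0.2744 0.1712] F [ 0.1 -0.3  0. ] M [-0.03  0.04  0.03] open 1.0
jaw deg 9.69 y [-2.e-04  2.e-04 -1.e+00] q [-0.58  1.    0.04  1.79 -0.09  0.36 -0.31]
```

View pics/w8.png

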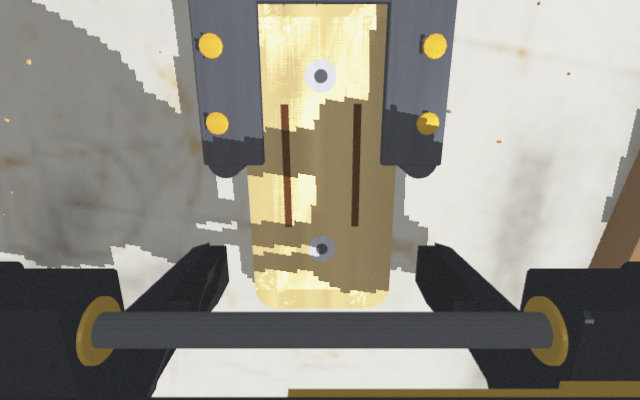

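Emit:
{"method": "arm_command", "body": {"deltas": [{"dx": 0, "dy": -0.02, "dz": 0, "wx": 0, "wy": 0, "wz": 0}, {"dx": 0, "dy": -0.045, "dz": 0, "wx": 0, "wy": 0, "wz": 0}, {"dx": 0.02, "dy": -0.045, "dz": 0, "wx": 0, "wy": 0, "wz": 0}, {"dx": 0.05, "dy": -0.045, "dz": 0, "wx": 0, "wy": 0, "wz": 0}, {"dx": 0.05, "dy": -0.045, "dz": 0, "wx": 0, "wy": 0, "wz": 0}]}}

```text
clock: 10.55
tool_pos: [0.5372, 0.22, 0.2166]
eef_rot: [0.54, -0.457, 0.459, -0.538]
contact_force: [0.7, -0.8, -0.0]
opening: 1.002
```

Emit:
{"method": "arm_command", "body": {"deltas": [{"dx": 0, "dy": 0, "dz": 0, "wx": 0, "wy": 0, "wz": 0}, {"dx": 0, "dy": 0, "dz": 0, "wx": 0, "wy": 0, "wz": 0}, {"dx": 0, "dy": 0, "dz": 0, "wx": 0, "wy": 0, "wz": 0}, {"dx": 0, "dy": 0, "dz": 0, "wx": 0, "wy": 0, "wz": 0}, {"dx": 0, "dy": 0, "dz": 0, "wx": 0, "wy": 0, "wz": 0}], "claw": -1}}

```text
clock: 11.05
tool_pos: [0.5359, 0.2258, 0.2162]
eef_rot: [-0.541, 0.456, -0.456, 0.541]
contact_force: [-0.1, 0.2, 0.1]
opening: 0.57
```

```bash
python3 st.py; python3 pic.py wrist w9
```

```text
t 11.05 pos [0.5359 0.2258 0.2162] F [-0.1  0.2  0.1] M [-0.07  0.08 -0.08] open 0.57
jaw deg 9.75 y [-1.e-04  3.e-04 -1.e+00] q [-0.5   0.91  0.03  1.83 -0.06  0.4  -0.25]
```

View pics/w9.png

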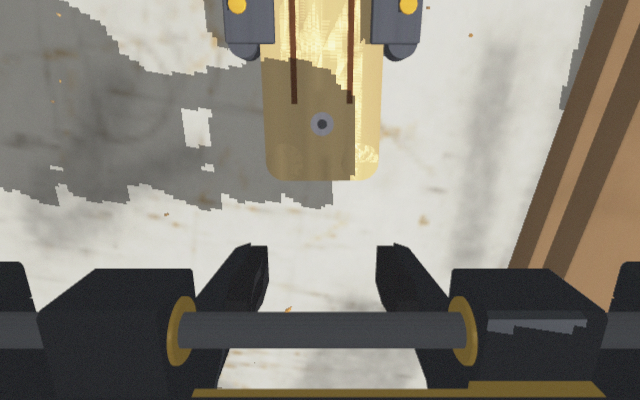

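```bash
python3 - <<'E'
from rel import *
print(tp([[322,180.5],[322,124]],.2022), tp([[235,4.5],[408,4.5]],.1947),tp([[240,60],[403,61]],.1952))
E
```

```text
[[-0.03001313  0.2022     -0.0003392 ]
 [-0.05991345  0.2022     -0.00034662]] [[-0.11315809  0.1947     -0.03956075]
 [-0.11315809  0.1947      0.0383782 ]] [[-0.08994892  0.1952     -0.03900389]
 [-0.08951024  0.1952      0.0378427 ]]
```

Emit:
{"method": "arm_command", "body": {"deltas": [{"dx": 0, "dy": 0, "dz": 0, "wx": 0, "wy": 0, "wz": 0}, {"dx": 0, "dy": 0, "dz": 0, "wx": 0, "wy": 0, "wz": 0}, {"dx": 0, "dy": 0, "dz": 0, "wx": 0, "wy": 0, "wz": 0}, {"dx": 0, "dy": 0, "dz": 0, "wx": 0, "wy": 0, "wz": 0}, {"dx": 0, "dy": 0, "dz": 0, "wx": 0, "wy": 0, "wz": 0}]}}

```text
clock: 11.6
tool_pos: [0.5361, 0.2252, 0.2163]
eef_rot: [-0.54, 0.456, -0.456, 0.54]
contact_force: [0.5, 0.2, -0.2]
opening: 0.069
```

Emit:
{"method": "arm_command", "body": {"deltas": [{"dx": 0, "dy": 0.015, "dz": 0, "wx": 0, "wy": 0, "wz": 0}, {"dx": 0, "dy": 0.03, "dz": 0, "wx": 0, "wy": 0, "wz": 0}, {"dx": 0, "dy": 0.043, "dz": 0, "wx": 0, "wy": 0, "wz": 0}, {"dx": 0, "dy": 0.043, "dz": 0, "wx": 0, "wy": 0, "wz": 0}, {"dx": 0, "dy": 0.043, "dz": 0, "wx": 0, "wy": 0, "wz": 0}]}}

```text
clock: 12.1
tool_pos: [0.5358, 0.2251, 0.1724]
eef_rot: [0.541, -0.456, 0.456, -0.54]
contact_force: [0.3, 0.6, -0.0]
opening: 0.006
```

```bash
python3 st.py; python3 pic.py wrist w10
```

```text
t 12.1 pos [0.5358 0.2251 0.1724] F [ 0.3  0.6 -0. ] M [-0.07  0.08 -0.04] open 0.006
jaw deg 9.7 y [-1.3e-03 -6.0e-04 -1.0e+00] q [-0.49  0.98  0.02  1.83 -0.06  0.33 -0.25]
```

View pics/w10.png

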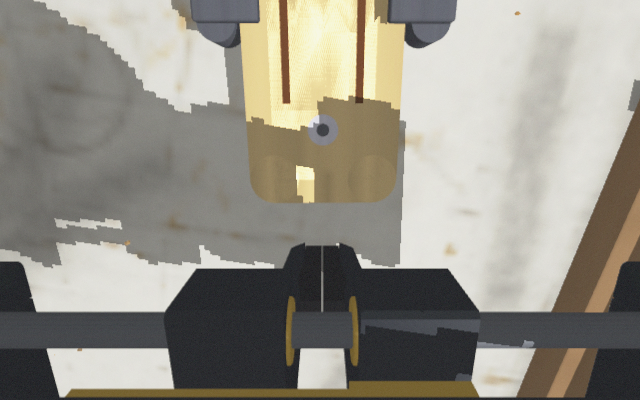

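Emit:
{"method": "arm_command", "body": {"deltas": [{"dx": -0.005, "dy": 0, "dz": 0, "wx": 0, "wy": 0, "wz": 0}, {"dx": -0.01, "dy": 0, "dz": 0, "wx": 0, "wy": 0, "wz": 0}, {"dx": -0.014, "dy": 0, "dz": 0, "wx": 0, "wy": 0, "wz": 0}, {"dx": -0.018, "dy": 0, "dz": 0, "wx": 0, "wy": 0, "wz": 0}, {"dx": -0.022, "dy": 0, "dz": 0, "wx": 0, "wy": 0, "wz": 0}]}}

```text
clock: 12.65
tool_pos: [0.5323, 0.2473, 0.1735]
eef_rot: [-0.541, 0.456, -0.456, 0.541]
contact_force: [0.4, -2.0, 1.1]
opening: 0.006
```

Emit:
{"method": "arm_command", "body": {"deltas": [{"dx": -0.002, "dy": 0, "dz": 0, "wx": 0, "wy": 0, "wz": 0}, {"dx": -0.004, "dy": 0, "dz": 0, "wx": 0, "wy": 0, "wz": 0}, {"dx": -0.006, "dy": 0, "dz": 0, "wx": 0, "wy": 0, "wz": 0}, {"dx": -0.008, "dy": 0, "dz": 0, "wx": 0, "wy": 0, "wz": 0}, {"dx": -0.008, "dy": 0, "dz": 0, "wx": 0, "wy": 0, "wz": 0}]}}

```text
clock: 13.15
tool_pos: [0.5311, 0.255, 0.1733]
eef_rot: [-0.54, 0.456, -0.456, 0.541]
contact_force: [1.0, -1.2, 2.1]
opening: 0.0
```

```bash
python3 st.py; python3 pic.py wrist w11
```

```text
t 13.15 pos [0.5311 0.255  0.1733] F [ 1.  -1.2  2.1] M [-0.36 -0.08 -0.02] open 0.0
jaw deg 9.7 y [ 3.e-04  3.e-04 -1.e+00] q [-0.54  0.99  0.03  1.81 -0.08  0.35 -0.28]
```

View pics/w11.png

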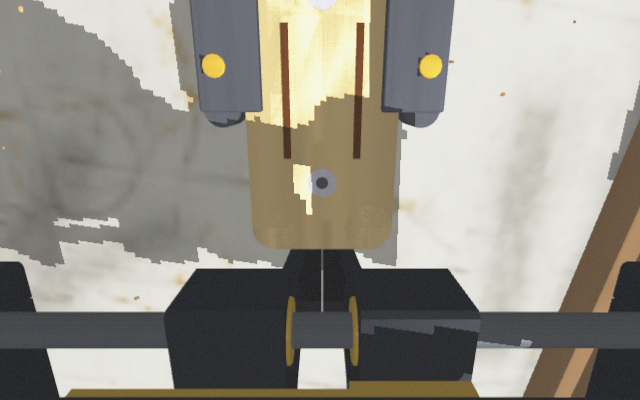

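```bash
python3 - <<'E'
from rel import *
a=tp([[322,249],[321.5,183]],.1733-.014);b=tp([[222,126],[420,126]],.1733-.021)
print(a,b,"protrude",a[0,0]-b[0,0], "by screw", a[1,0]+.030-b[0,0])
E
```

```text
[[-0.00936004  0.1593     -0.00036944]
 [-0.0391541   0.1593     -0.0005839 ]] [[-0.06284974  0.1523     -0.03788344]
 [-0.06284974  0.1523      0.03635657]] protrude 0.053489705718736125 by screw 0.053695647521814216
```

Emit:
{"method": "arm_command", "body": {"deltas": [{"dx": -0.002, "dy": 0, "dz": 0, "wx": 0, "wy": 0, "wz": 0}, {"dx": -0.004, "dy": 0, "dz": 0, "wx": 0, "wy": 0, "wz": 0}, {"dx": -0.006, "dy": 0, "dz": 0, "wx": 0, "wy": 0, "wz": 0}, {"dx": -0.0075, "dy": 0, "dz": 0, "wx": 0, "wy": 0, "wz": 0}, {"dx": -0.0085, "dy": 0, "dz": 0, "wx": 0, "wy": 0, "wz": 0}]}}

```text
clock: 13.7
tool_pos: [0.5295, 0.2634, 0.1733]
eef_rot: [-0.54, 0.456, -0.456, 0.541]
contact_force: [0.1, -1.5, 0.9]
opening: 0.007
```

Emit:
{"method": "arm_command", "body": {"deltas": [{"dx": -0.0005, "dy": 0, "dz": 0, "wx": 0, "wy": 0, "wz": 0}, {"dx": -0.001, "dy": 0, "dz": 0, "wx": 0, "wy": 0, "wz": 0}, {"dx": -0.0015, "dy": 0, "dz": 0, "wx": 0, "wy": 0, "wz": 0}, {"dx": -0.002, "dy": 0, "dz": 0, "wx": 0, "wy": 0, "wz": 0}, {"dx": -0.0025, "dy": 0, "dz": 0, "wx": 0, "wy": 0, "wz": 0}]}}

```text
clock: 14.2
tool_pos: [0.5291, 0.2657, 0.1733]
eef_rot: [-0.54, 0.456, -0.456, 0.54]
contact_force: [0.3, -1.6, 1.5]
opening: 0.001
```

Emit:
{"method": "arm_command", "body": {"deltas": [{"dx": -0.0005, "dy": 0, "dz": 0, "wx": 0, "wy": 0, "wz": 0}, {"dx": -0.001, "dy": 0, "dz": 0, "wx": 0, "wy": 0, "wz": 0}, {"dx": -0.0015, "dy": 0, "dz": 0, "wx": 0, "wy": 0, "wz": 0}, {"dx": -0.002, "dy": 0, "dz": 0, "wx": 0, "wy": 0, "wz": 0}, {"dx": -0.0025, "dy": 0, "dz": 0, "wx": 0, "wy": 0, "wz": 0}]}}

```text
clock: 14.7
tool_pos: [0.5287, 0.2682, 0.1733]
eef_rot: [-0.54, 0.456, -0.456, 0.541]
contact_force: [0.0, -2.1, 1.5]
opening: 0.003
```

Emit:
{"method": "arm_command", "body": {"deltas": [{"dx": -0.0005, "dy": 0, "dz": 0, "wx": 0, "wy": 0, "wz": 0}, {"dx": -0.001, "dy": 0, "dz": 0, "wx": 0, "wy": 0, "wz": 0}, {"dx": -0.0015, "dy": 0, "dz": 0, "wx": 0, "wy": 0, "wz": 0}, {"dx": -0.002, "dy": 0, "dz": 0, "wx": 0, "wy": 0, "wz": 0}, {"dx": -0.0025, "dy": 0, "dz": 0, "wx": 0, "wy": 0, "wz": 0}]}}

```text
clock: 15.2
tool_pos: [0.5283, 0.2706, 0.1732]
eef_rot: [-0.54, 0.456, -0.456, 0.541]
contact_force: [0.9, -1.9, 0.7]
opening: 0.006
```

Emit:
{"method": "arm_command", "body": {"deltas": [{"dx": -0.0005, "dy": 0, "dz": 0, "wx": 0, "wy": 0, "wz": 0}, {"dx": -0.001, "dy": 0, "dz": 0, "wx": 0, "wy": 0, "wz": 0}, {"dx": -0.0015, "dy": 0, "dz": 0, "wx": 0, "wy": 0, "wz": 0}, {"dx": -0.002, "dy": 0, "dz": 0, "wx": 0, "wy": 0, "wz": 0}, {"dx": -0.0025, "dy": 0, "dz": 0, "wx": 0, "wy": 0, "wz": 0}]}}

```text
clock: 15.7
tool_pos: [0.5279, 0.2731, 0.1733]
eef_rot: [-0.54, 0.456, -0.456, 0.541]
contact_force: [0.3, -1.8, 0.7]
opening: 0.007
```

Emit:
{"method": "arm_command", "body": {"deltas": [{"dx": -0.0005, "dy": 0, "dz": 0, "wx": 0, "wy": 0, "wz": 0}, {"dx": -0.001, "dy": 0, "dz": 0, "wx": 0, "wy": 0, "wz": 0}, {"dx": -0.0015, "dy": 0, "dz": 0, "wx": 0, "wy": 0, "wz": 0}, {"dx": -0.002, "dy": 0, "dz": 0, "wx": 0, "wy": 0, "wz": 0}, {"dx": -0.0025, "dy": 0, "dz": 0, "wx": 0, "wy": 0, "wz": 0}]}}

```text
clock: 16.2
tool_pos: [0.5275, 0.2751, 0.1732]
eef_rot: [0.541, -0.456, 0.456, -0.54]
contact_force: [0.7, -3.6, 1.7]
opening: 0.006
```

Emit:
{"method": "arm_command", "body": {"deltas": [{"dx": -0.0002, "dy": 0, "dz": 0, "wx": 0, "wy": 0, "wz": 0}, {"dx": -0.0004, "dy": 0, "dz": 0, "wx": 0, "wy": 0, "wz": 0}, {"dx": -0.0006, "dy": 0, "dz": 0, "wx": 0, "wy": 0, "wz": 0}, {"dx": -0.0008, "dy": 0, "dz": 0, "wx": 0, "wy": 0, "wz": 0}, {"dx": -0.001, "dy": 0, "dz": 0, "wx": 0, "wy": 0, "wz": 0}]}}

```text
clock: 16.7
tool_pos: [0.5275, 0.2754, 0.1733]
eef_rot: [0.541, -0.456, 0.457, -0.54]
contact_force: [0.1, -5.4, 1.7]
opening: 0.005
```

Emit:
{"method": "arm_command", "body": {"deltas": [{"dx": -0.0002, "dy": 0, "dz": 0, "wx": 0, "wy": 0, "wz": 0}, {"dx": -0.0004, "dy": 0, "dz": 0, "wx": 0, "wy": 0, "wz": 0}, {"dx": -0.0006, "dy": 0, "dz": 0, "wx": 0, "wy": 0, "wz": 0}, {"dx": -0.0008, "dy": 0, "dz": 0, "wx": 0, "wy": 0, "wz": 0}, {"dx": -0.001, "dy": 0, "dz": 0, "wx": 0, "wy": 0, "wz": 0}]}}

```text
clock: 17.2
tool_pos: [0.5275, 0.2756, 0.1733]
eef_rot: [0.541, -0.456, 0.457, -0.539]
contact_force: [0.6, -7.3, 2.5]
opening: 0.001
```

```bash
python3 st.py
```

```text
t 17.2 pos [0.5275 0.2756 0.1733] F [ 0.6 -7.3  2.5] M [-1.51 -0.22 -0.01] open 0.001
jaw deg 9.61 y [-1.0e-04 -2.9e-03 -1.0e+00] q [-0.58  0.99  0.04  1.79 -0.09  0.36 -0.31]
```

Emit:
{"method": "arm_command", "body": {"deltas": [{"dx": -0.0002, "dy": 0, "dz": 0, "wx": 0, "wy": 0, "wz": 0}, {"dx": -0.0004, "dy": 0, "dz": 0, "wx": 0, "wy": 0, "wz": 0}, {"dx": -0.0006, "dy": 0, "dz": 0, "wx": 0, "wy": 0, "wz": 0}, {"dx": -0.0008, "dy": 0, "dz": 0, "wx": 0, "wy": 0, "wz": 0}, {"dx": -0.001, "dy": 0, "dz": 0, "wx": 0, "wy": 0, "wz": 0}]}}

```text
clock: 17.7
tool_pos: [0.5275, 0.2758, 0.1733]
eef_rot: [0.541, -0.456, 0.457, -0.539]
contact_force: [1.2, -8.8, 3.0]
opening: 0.006
```

```bash
python3 st.py;python3 -c "
from h import *
from plant import r
s=r.get_state();print('tip',s['tool_pos']+.16*Ro.from_quat(s['eef_rot']).as_matrix()[:,1])"
```

```text
t 17.7 pos [0.5275 0.2758 0.1733] F [ 1.2 -8.8  3. ] M [-1.85 -0.24  0.01] open 0.006
jaw deg 9.58 y [-2.0e-04 -4.1e-03 -1.0e+00] q [-0.58  0.99  0.04  1.79 -0.09  0.36 -0.31]
tip [0.52745989 0.27519366 0.01325146]
```

```bash
python3 pic.py wrist ref; python3 pic.py top tref
```

Emit:
{"method": "arm_command", "body": {"deltas": [{"dx": -0.0002, "dy": 0, "dz": 0, "wx": 0, "wy": 0, "wz": 0}, {"dx": -0.0004, "dy": 0, "dz": 0, "wx": 0, "wy": 0, "wz": 0}, {"dx": -0.0006, "dy": 0, "dz": 0, "wx": 0, "wy": 0, "wz": 0}, {"dx": -0.0008, "dy": 0, "dz": 0, "wx": 0, "wy": 0, "wz": 0}, {"dx": -0.001, "dy": 0, "dz": 0, "wx": 0, "wy": 0, "wz": 0}]}}

```text
clock: 18.3
tool_pos: [0.5275, 0.2761, 0.1733]
eef_rot: [0.541, -0.456, 0.458, -0.538]
contact_force: [1.1, -9.7, 3.5]
opening: 0.006
```

```bash
cat >> st.py <<'E'
print('tip',s['tool_pos']+.16*R[:,1])
E
python3 st.py
```

```text
t 18.3 pos [0.5275 0.2761 0.1733] F [ 1.1 -9.7  3.5] M [-2.18 -0.29  0.03] open 0.006
jaw deg 9.54 y [-2.0e-04 -5.2e-03 -1.0e+00] q [-0.59  0.99  0.04  1.79 -0.09  0.37 -0.31]
tip [0.52744643 0.27525342 0.01330013]
```

View pics/ref.png

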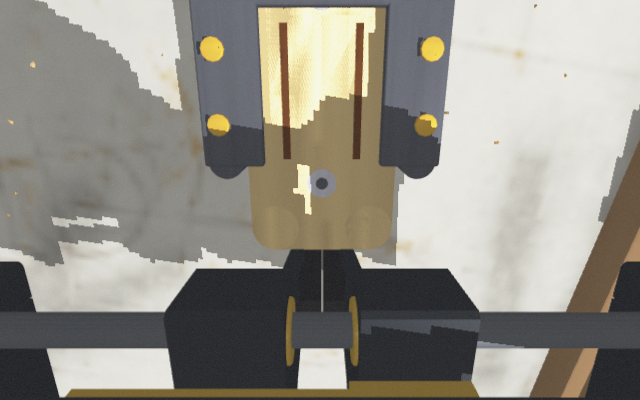

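Emit:
{"method": "arm_command", "body": {"deltas": [{"dx": -0.0002, "dy": 0, "dz": 0, "wx": 0, "wy": 0, "wz": 0}, {"dx": -0.0004, "dy": 0, "dz": 0, "wx": 0, "wy": 0, "wz": 0}, {"dx": -0.0006, "dy": 0, "dz": 0, "wx": 0, "wy": 0, "wz": 0}, {"dx": -0.0008, "dy": 0, "dz": 0, "wx": 0, "wy": 0, "wz": 0}, {"dx": -0.001, "dy": 0, "dz": 0, "wx": 0, "wy": 0, "wz": 0}]}}

```text
clock: 18.8
tool_pos: [0.5275, 0.2763, 0.1733]
eef_rot: [0.541, -0.455, 0.458, -0.538]
contact_force: [2.0, -11.6, 3.9]
opening: 0.004
```

```bash
python3 st.py
```

```text
t 18.8 pos [0.5275 0.2763 0.1733] F [  2.  -11.6   3.9] M [-2.4  -0.36 -0.  ] open 0.004
jaw deg 9.51 y [-2.0e-04 -6.4e-03 -1.0e+00] q [-0.59  0.99  0.04  1.79 -0.09  0.37 -0.31]
tip [0.52746334 0.27528986 0.01330974]
```

Emit:
{"method": "arm_command", "body": {"deltas": [{"dx": -0.0002, "dy": 0, "dz": 0, "wx": 0, "wy": 0, "wz": 0}, {"dx": -0.0004, "dy": 0, "dz": 0, "wx": 0, "wy": 0, "wz": 0}, {"dx": -0.0006, "dy": 0, "dz": 0, "wx": 0, "wy": 0, "wz": 0}, {"dx": -0.0008, "dy": 0, "dz": 0, "wx": 0, "wy": 0, "wz": 0}, {"dx": -0.001, "dy": 0, "dz": 0, "wx": 0, "wy": 0, "wz": 0}]}}

```text
clock: 19.3
tool_pos: [0.5275, 0.2765, 0.1733]
eef_rot: [0.542, -0.455, 0.459, -0.537]
contact_force: [2.3, -12.4, 4.8]
opening: -0.0
```

```bash
python3 st.py
```

```text
t 19.3 pos [0.5275 0.2765 0.1733] F [  2.3 -12.4   4.8] M [-2.72 -0.38  0.03] open -0.0
jaw deg 9.47 y [-2.0e-04 -7.7e-03 -1.0e+00] q [-0.59  0.99  0.05  1.79 -0.09  0.37 -0.31]
tip [0.5274314  0.27530902 0.0133025 ]
```

Emit:
{"method": "arm_command", "body": {"deltas": [{"dx": -0.0002, "dy": 0, "dz": 0, "wx": 0, "wy": 0, "wz": 0}, {"dx": -0.0004, "dy": 0, "dz": 0, "wx": 0, "wy": 0, "wz": 0}, {"dx": -0.0006, "dy": 0, "dz": 0, "wx": 0, "wy": 0, "wz": 0}, {"dx": -0.0008, "dy": 0, "dz": 0, "wx": 0, "wy": 0, "wz": 0}, {"dx": -0.001, "dy": 0, "dz": 0, "wx": 0, "wy": 0, "wz": 0}]}}

```text
clock: 19.8
tool_pos: [0.5273, 0.2773, 0.1733]
eef_rot: [0.542, -0.455, 0.459, -0.537]
contact_force: [2.4, -12.7, 4.8]
opening: 0.002
```

```bash
python3 st.py
```

```text
t 19.8 pos [0.5273 0.2773 0.1733] F [  2.4 -12.7   4.8] M [-2.83 -0.34  0.  ] open 0.002
jaw deg 9.46 y [-5.0e-04 -8.2e-03 -1.0e+00] q [-0.59  0.99  0.05  1.79 -0.09  0.37 -0.31]
tip [0.52717634 0.27594914 0.01329734]
```

Emit:
{"method": "arm_command", "body": {"deltas": [{"dx": -0.0002, "dy": 0, "dz": 0, "wx": 0, "wy": 0, "wz": 0}, {"dx": -0.0004, "dy": 0, "dz": 0, "wx": 0, "wy": 0, "wz": 0}, {"dx": -0.0006, "dy": 0, "dz": 0, "wx": 0, "wy": 0, "wz": 0}, {"dx": -0.0008, "dy": 0, "dz": 0, "wx": 0, "wy": 0, "wz": 0}, {"dx": -0.001, "dy": 0, "dz": 0, "wx": 0, "wy": 0, "wz": 0}]}}

```text
clock: 20.3
tool_pos: [0.5271, 0.2782, 0.1733]
eef_rot: [0.542, -0.455, 0.459, -0.537]
contact_force: [1.3, -12.7, 4.7]
opening: 0.003
```

```bash
python3 st.py
```

```text
t 20.3 pos [0.5271 0.2782 0.1733] F [  1.3 -12.7   4.7] M [-2.79 -0.32  0.02] open 0.003
jaw deg 9.46 y [-5.0e-04 -8.2e-03 -1.0e+00] q [-0.59  0.99  0.05  1.79 -0.09  0.37 -0.32]
tip [0.52699555 0.27689332 0.01328073]
```

Emit:
{"method": "arm_command", "body": {"deltas": [{"dx": -0.0003, "dy": 0, "dz": 0, "wx": 0, "wy": 0, "wz": 0}, {"dx": -0.0006, "dy": 0, "dz": 0, "wx": 0, "wy": 0, "wz": 0}, {"dx": -0.0009, "dy": 0, "dz": 0, "wx": 0, "wy": 0, "wz": 0}, {"dx": -0.0012, "dy": 0, "dz": 0, "wx": 0, "wy": 0, "wz": 0}, {"dx": -0.0013, "dy": 0, "dz": 0, "wx": 0, "wy": 0, "wz": 0}]}}

```text
clock: 20.8
tool_pos: [0.5269, 0.2795, 0.1733]
eef_rot: [0.542, -0.455, 0.459, -0.537]
contact_force: [1.4, -13.3, 3.8]
opening: 0.003
```

```bash
python3 st.py; python3 pic.py wrist w12
```

```text
t 20.8 pos [0.5269 0.2795 0.1733] F [  1.4 -13.3   3.8] M [-2.78 -0.33  0.04] open 0.003
jaw deg 9.46 y [-5.0e-04 -8.2e-03 -1.0e+00] q [-0.59  0.99  0.05  1.78 -0.09  0.37 -0.32]
tip [0.52679324 0.27817796 0.01330034]
```

View pics/w12.png

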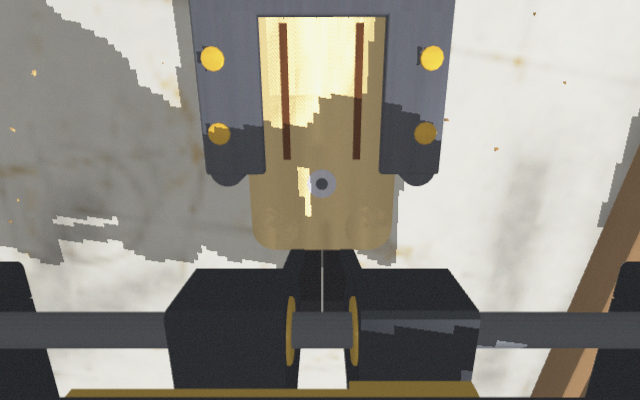

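Emit:
{"method": "arm_command", "body": {"deltas": [{"dx": 0.004, "dy": 0, "dz": 0, "wx": 0, "wy": 0, "wz": 0}, {"dx": 0.012, "dy": 0, "dz": 0, "wx": 0, "wy": 0, "wz": 0}, {"dx": 0.02, "dy": 0, "dz": 0, "wx": 0, "wy": 0, "wz": 0}, {"dx": 0.03, "dy": 0, "dz": 0, "wx": 0, "wy": 0, "wz": 0}, {"dx": 0.04, "dy": 0, "dz": 0, "wx": 0, "wy": 0, "wz": 0}]}}

```text
clock: 21.35
tool_pos: [0.5327, 0.245, 0.1733]
eef_rot: [-0.54, 0.456, -0.456, 0.541]
contact_force: [0.3, 0.0, 0.3]
opening: -0.0
```

Emit:
{"method": "arm_command", "body": {"deltas": [{"dx": 0, "dy": -0.04, "dz": 0, "wx": 0, "wy": 0, "wz": 0}, {"dx": 0, "dy": -0.08, "dz": 0, "wx": 0, "wy": 0, "wz": 0}, {"dx": 0, "dy": -0.11, "dz": 0, "wx": 0, "wy": 0, "wz": 0}, {"dx": 0, "dy": -0.12, "dz": 0, "wx": 0, "wy": 0, "wz": 0}, {"dx": 0, "dy": -0.12, "dz": 0, "wx": 0, "wy": 0, "wz": 0}]}}

```text
clock: 21.85
tool_pos: [0.5331, 0.2451, 0.2946]
eef_rot: [-0.539, 0.456, -0.456, 0.541]
contact_force: [-0.1, -0.4, 0.0]
opening: 0.004
```

Emit:
{"method": "arm_command", "body": {"deltas": [{"dx": -0.02, "dy": 0, "dz": 0, "wx": 0, "wy": 0, "wz": 0}, {"dx": -0.04, "dy": 0, "dz": 0, "wx": 0, "wy": 0, "wz": 0}, {"dx": -0.06, "dy": 0, "dz": 0, "wx": 0, "wy": 0, "wz": 0}, {"dx": -0.06, "dy": 0, "dz": 0, "wx": 0, "wy": 0, "wz": 0}, {"dx": -0.06, "dy": 0, "dz": 0, "wx": 0, "wy": 0, "wz": 0}]}}

```text
clock: 22.35
tool_pos: [0.5221, 0.3036, 0.2918]
eef_rot: [0.542, -0.456, 0.456, -0.54]
contact_force: [0.0, 0.1, 0.5]
opening: 0.003
```

```bash
python3 st.py; python3 pic.py wrist w13; python3 pic.py top t13
```

```text
t 22.35 pos [0.5221 0.3036 0.2918] F [0.  0.1 0.5] M [-0.07 -0.03  0.  ] open 0.003
jaw deg 9.73 y [-0.0021 -0.002  -1.    ] q [-0.64  0.81  0.07  1.73 -0.09  0.6  -0.35]
tip [0.52180014 0.30331479 0.13178205]
```

View pics/w13.png

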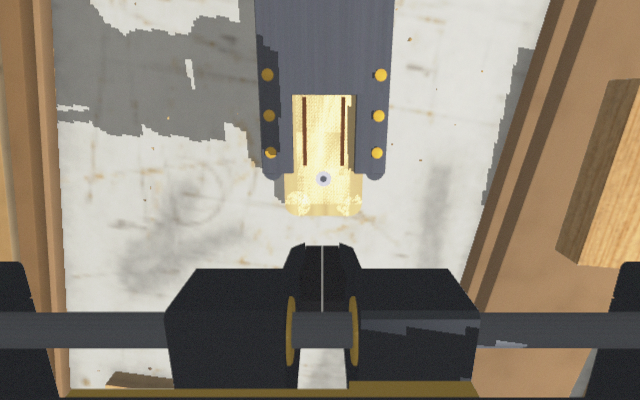

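View pics/t13.png

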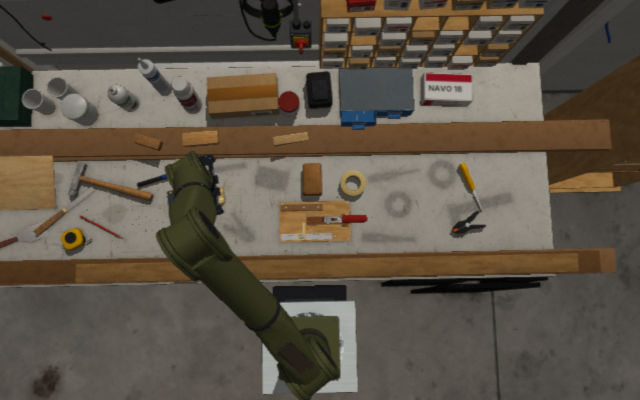

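```bash
python3 - <<'E'
from rel import *
def cent(im,u,v,kind,w=18):
    p=im[v-w:v+w,u-w:u+w]; h=cv2.cvtColor(p,cv2.COLOR_BGR2HSV)
    if kind: m=(h[...,0]>15)&(h[...,0]<32)&(h[...,1]>170)&(h[...,2]>90)
    else: m=p[...,0].astype(int)>p[...,2].astype(int)+3
    n,l,st,ce=cv2.connectedComponentsWithStats(m.astype(np.uint8));j=1+np.argmax(st[1:,4])
    x,y,a,b=st[j,:4]; return [u-w+x+(a-1)/2,v-w+y+(b-1)/2]
for nm,pts in (("ref",[(211,48),(432,48),(321,183)]),("w12",[(212,58),(431,58),(321,183)])):
    im=cv2.imread(f"pics/{nm}.png");q=[cent(im,*p,k) for p,k in zip(pts,(1,1,0))]
    H=.1733
    a=tp(q[:2],H-.0215);b=tp(q[2],H-.0145);print(nm,np.round(q,1).tolist(),"dist",b[0,0]-a[:,0].mean())
im=cv2.imread("pics/w13.png");q=[cent(im,*p,k,12) for p,k in (((267,75),1),((381,75),1),((271,153),1),((377,153),1),((323,179),0))]
H=.292;a=tp(q[:4],H-.0215);b=tp(q[4],H-.0145)[0];e=tp([[323,216]],H-.014)[0]
print(np.round(q,1).tolist())
m1=(a[0]+a[1])/2;m2=(a[2]+a[3])/2;print("lateral off plate screw vs centreline",b[2]-(m2[2]+(m2[2]-m1[2])/(m2[0]-m1[0])*(b[0]-m2[0])))
print("rear end past mouth", e[0]-(m2[0]+.02), b[0]+.03-(m2[0]+.02))
E
```

```text
ref [[205.5, 40.0], [425.5, 58.0], [322.0, 183.0]] dist 0.050118241115123266
w12 [[214.5, 66.0], [424.0, 51.5], [321.5, 183.0]] dist 0.04694138824064982
[[265.0, 70.5], [379.5, 74.0], [270.0, 153.5], [374.5, 151.0], [323.5, 178.5]]
lateral off plate screw vs centreline 0.0010402153547174556
rear end past mouth 0.031602630707055754 0.03114410088525604
```

```bash
python3 - <<'E'
from rel import *
A=cv2.imread("pics/ref.png");B=cv2.imread("pics/w12.png")
def match(u,v,w=20):
    t=A[v-w:v+w,u-w:u+w];s=B[v-w-8:v+w+25,u-w-10:u+w+10]
    c=cv2.matchTemplate(s,t,cv2.TM_CCOEFF_NORMED);y,x=np.unravel_index(c.argmax(),c.shape)
    yy=y+0.5*(c[y-1,x]-c[y+1,x])/(c[y-1,x]-2*c[y,x]+c[y+1,x]);return x-10,yy-8,c.max()
H=.1733
for u,v,h in ((211,48,.0215),(432,48,.0215),(321,183,.0145)):
    dx,dy,s=match(u,v);p=tp([[u,v],[u+dx,v+dy]],H-h);print(dx,dy,s,(p[1]-p[0])[0])
E
python3 -c "
from plant import r
r.finish_job();print('ok')"
```

```text
1 9.808157950639725 0.9851027 0.0031978384208505434
-1 9.319386541843414 0.97686344 0.0030373296701243224
0 1.2415999174118042 0.96298164 0.0005274057152489936
the job is handed in; nothing more can be done
ok
```

I pushed the plate along the channel until it met the buffer, pressed the buffer in by about 3 mm, and handed the job in at about 22.5 s. The gripper was clear of everything by then. The hand-in gives no verdict, so I don't know how it was scored.

- **Feed-in:** I gripped the plate near its rear end, lifted it over the bench and lowered it flat. I slid it in by about 42 mm in line with the track, then pushed on, still held, to about 70 mm. I then released it and pushed its rear end with closed fingers.
- **Feeling for the buffer:** Sliding friction was about 1.5–2 N. The force started to rise with the front end about 97–99 mm past the mouth. The buffer gave way at about 12.7 N in total, which includes friction. I kept pushing until the fingertip had moved about 2.9 mm, then backed off.
- **Press depth:** The images from before and after the press give 2.6 to 3.2 mm depending on the method, against 2.9 mm from the arm. All are within the 1–6 mm limit.
- **Final position:** The rear end stands about 31 mm out of the mouth, so the front end is about 99 mm in. The plate looks flat and straight.
- **Weak check:** My last centre-line figure was about 1 mm off, but the screw detection behind it was poor. The 1.5 mm side clearance and an earlier symmetric view support it being centred.
- **Bystanders:** In the last top image the sanding block, tape, screwdriver and clamp look unmoved. The arm hid part of the marker, but I made no contact near it.

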